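# Stand the rod cartons heavy end down on the dispatch tray

### The job

Pull the tray out from under the clear hood by its cream knob as far as it goes, and while it is out stand every carton lying on the table upright on its heavy end inside the tray, finding the heavy end by lifting the carton at its middle. When all are standing free, push the tray fully home under the hood with all of them still standing. Leave the loose drum parts on the table where they are.

Things in the scene. Friction and masses are not known exactly. Their poses are not given: they have to be found in the camera images.
- carton1_mid (a point): centre of a flat rigid cardboard carton of drum rods, 120 mm along its x, 60 along y, 28 along z, about 0.36 kg, lying flat. Both ends look alike, but nuts packed in its +x or its -x end (differs from carton to carton) put its centre of mass about 28 mm from the middle towards that end: held at mid-length it pulls down on that side. 3 or 4 cartons are there; None if absent
- carton2_mid (a point): centre of a flat rigid cardboard carton of drum rods, 120 mm along its x, 60 along y, 28 along z, about 0.36 kg, lying flat. Both ends look alike, but nuts packed in its +x or its -x end (differs from carton to carton) put its centre of mass about 28 mm from the middle towards that end: held at mid-length it pulls down on that side. 3 or 4 cartons are there; None if absent
- carton3_mid (a point): centre of a flat rigid cardboard carton of drum rods, 120 mm along its x, 60 along y, 28 along z, about 0.36 kg, lying flat. Both ends look alike, but nuts packed in its +x or its -x end (differs from carton to carton) put its centre of mass about 28 mm from the middle towards that end: held at mid-length it pulls down on that side. 3 or 4 cartons are there; None if absent
- carton4_mid (a point): centre of a flat rigid cardboard carton of drum rods, 120 mm along its x, 60 along y, 28 along z, about 0.36 kg, lying flat. Both ends look alike, but nuts packed in its +x or its -x end (differs from carton to carton) put its centre of mass about 28 mm from the middle towards that end: held at mid-length it pulls down on that side. 3 or 4 cartons are there; None if absent
- tray_floor (a point): middle of the upper face of the sliding tray's floor, z up, about 19 mm above the table. The tray is 130 mm along its x (its direction of travel, +x away from the robot, towards the hood) and 330 mm along its y, with a 6 mm high, 5 mm thick lip on all four sides
- hood_front (a point): middle of the lower front edge of the roof of the fixed clear dust hood over the tray's home place, 165 mm above the table. x and y as for the tray. The roof reaches 150 mm back (+x) from here, is 390 mm wide along y, 5 mm thick, with clear walls at both y ends; open towards the robot and at the back
- tray_knob (a point): centre of the cream bakelite knob by which the tray is moved, a fixed upright cylinder 34 mm in diameter and 34 mm high (17 mm up and down from this point), 130 mm from the tray's middle on the robot's side, on a 40 mm wide, 8 mm thick steel strip 12 mm below the knob
- tray (a joint): travel of the tray in m: 0 home, right under the hood; 0.20 fully out at its stop towards the robot (along the tray's -x). It stays where left; about 2 N of friction
- lug: pitted chrome lug body, 60 x 22 mm, 24 mm high, loose on the table; origin at the middle of its underside
- swivel_nut: brass swivel nut, 22 mm wide, 26 mm high, loose; origin at the middle of its underside
- driver_mount: steel bayonet socket driver mount, 60 mm round foot, 55 mm high, loose; origin at the middle of its underside
- tension_rod: steel tension rod with square head, 100 mm long, 12 mm high, loose; origin at the middle of its length, underside
There are look-alikes about, which are no part of the job. Leave any blue or turquoise look-alike of the part that bears carton3_mid alone. What is shaped like the part that bears carton2_mid but black or grey is not meant.

How it is judged (in metres and radians):
On the way, in this order (a step that is already met when the one before it is completed fails the run):
1. the tray is pulled fully out (value of joint tray above 0.185 m), for 0.2 s.
2. with the tray still out, every carton stands upright on its heavy end in the tray, let go of (angle between each of carton1_mid, carton4_mid's own x axis and vertical above 2.99 rad and z of carton1_mid in the frame of tray_floor between 0.054 and 0.066 m and x of carton1_mid in the frame of tray_floor between -0.065 and 0.065 m and y of carton1_mid in the frame of tray_floor between -0.165 and 0.165 m and contact force between each of carton1, carton2, carton3, carton4 and the fingers below 0.3 N and linear speed of each of carton1, carton2, carton3, carton4 below 0.03 m/s and angle between each of carton2_mid, carton3_mid's own x axis and vertical below 0.165 rad and z of carton2_mid in the frame of tray_floor between 0.054 and 0.066 m and x of carton2_mid in the frame of tray_floor between -0.065 and 0.065 m and y of carton2_mid in the frame of tray_floor between -0.165 and 0.165 m and z of carton3_mid in the frame of tray_floor between 0.054 and 0.066 m and x of carton3_mid in the frame of tray_floor between -0.065 and 0.065 m and y of carton3_mid in the frame of tray_floor between -0.165 and 0.165 m and z of carton4_mid in the frame of tray_floor between 0.054 and 0.066 m and x of carton4_mid in the frame of tray_floor between -0.065 and 0.065 m and y of carton4_mid in the frame of tray_floor between -0.165 and 0.165 m and value of joint tray above 0.175 m), for 0.3 s.
3. the tray is pushed home (value of joint tray below 0.012 m), for 0.2 s.
At the end, for the whole second after the job is handed in: Tray home (within 12 mm), every carton present standing within 0.15 rad of upright on its heavy end on the tray floor within the tray, at rest and released (angle between each of carton1_mid, carton4_mid's own x axis and vertical above 2.99 rad and z of carton1_mid in the frame of tray_floor between 0.054 and 0.066 m and x of carton1_mid in the frame of tray_floor between -0.065 and 0.065 m and y of carton1_mid in the frame of tray_floor between -0.165 and 0.165 m and contact force between each of carton1, carton2, carton3, carton4 and the fingers below 0.3 N and linear speed of each of carton1, carton2, carton3, carton4 below 0.03 m/s and angle between each of carton2_mid, carton3_mid's own x axis and vertical below 0.165 rad and z of carton2_mid in the frame of tray_floor between 0.054 and 0.066 m and x of carton2_mid in the frame of tray_floor between -0.065 and 0.065 m and y of carton2_mid in the frame of tray_floor between -0.165 and 0.165 m and z of carton3_mid in the frame of tray_floor between 0.054 and 0.066 m and x of carton3_mid in the frame of tray_floor between -0.065 and 0.065 m and y of carton3_mid in the frame of tray_floor between -0.165 and 0.165 m and z of carton4_mid in the frame of tray_floor between 0.054 and 0.066 m and x of carton4_mid in the frame of tray_floor between -0.065 and 0.065 m and y of carton4_mid in the frame of tray_floor between -0.165 and 0.165 m and value of joint tray below 0.012 m); the robot touches nothing.
It fails at once if the lug is pushed more than 30 mm away (distance of lug from where it was at the start of the episode above 0.03 m).
It fails at once if the swivel nut is pushed more than 30 mm away (distance of swivel_nut from where it was at the start of the episode above 0.03 m).
It fails at once if the driver mount is pushed more than 30 mm away (distance of driver_mount from where it was at the start of the episode above 0.03 m).
It fails at once if the tension rod is pushed more than 30 mm away (distance of tension_rod from where it was at the start of the episode above 0.03 m).
Of carton1, carton2, carton3, carton4 only 3 to 4 are there at a start; the rules pass over those that are not, and their reading is None.
At some moment in a run one of carton1, carton2, carton3, carton4 may be knocked a few centimetres aside while the robot is not near it.
Once in a run the grip may slacken for a moment while it holds something.
It also fails if it takes over 210 s, if anything falls off the work surface, if the arm or the gripper's body presses on something with over 40 N, if the wrist force passes 120 N, or if a joint passes its speed limit or range.

### The arm

A 6-joint arm with a two-finger parallel gripper is mounted at the origin on the work surface. World frame = base frame: x ahead of the robot, y to its left, z up, the work surface at z = 0. Lengths are in mm, angles in degrees, forces in N, time in s.
With the tool pointing down it reaches from about 300 to 850 mm from the base axis. Payload 4.2 kg.
Tool frame: the origin (TCP) lies between the finger pads; the fingertips stand 22 mm ahead of it and the grasp point (between the pads) lies 3 mm ahead of it (env.finger_overhang is the distance from the TCP to the fingertips, in mm); z points along the fingers, y is the line along which they close (so a half turn about z gives the same grasp; the last joint's range is limited). The gripper opens to 91 mm and grips with 3 to 60 N. Pads are 32 mm wide; open, the fingers measure 118 mm over their backs; the gripper's body (76 mm by 178 mm) begins 60 mm behind the grasp point.
Start: joints at [-72.422, 18.312, 89.639, -0, 72.044, -1.146], TCP at [184.586, -544.581, 235.976] pointing down, gripper open.
Joint ranges: [-177.97, 177.97], [-48.28, 115.42], [12.27, 149.76], [-77.06, 257.06], [2.81, 150.46], [-146.56, 146.56]. Speed limits (degrees/s): [147.25, 147.25, 180, 180, 180, 180].

### API

Orientations are given as [roll, pitch, yaw] about the fixed x, y, z axes, in that order (R = Rz(yaw) Ry(pitch) Rx(roll)).
In Python, from workcell import state, cams, ticket, look_for, outline_of, env gives the robot as it stands.
- The arm moves only by the tool servo_tool, never from a script. Its argument "steps" is a list of rows, each a list of 3 entries, a list of its own where there are three numbers: the closure in counts, from 0 (fully open) to 255 (shut), then the shift along the tool's x, y, z in mm, then the turn, a rotation vector about the tool's x, y, z in rad. A call has exactly 10 rows; each row shifts and turns the commanded pose from where the row before left it, along the tool's axes as they then stand; what a row does not reach is not made up. A row lasts 1/10 s, in which the tool goes at most 50 mm and 8.59 degrees, less where a joint would pass 70% of its speed; a pose out of reach is approached as far as the arm can. A call with a gripper value outside its range is refused whole. The fingers move at their own pace and stop on an object; "squeeze" is the grip in N (left out, the last holds). Time passes only in rows, so rows that do not move let the fingers close, or fill a call up. It gives the time, the measured TCP pose, the force, the opening and the grip force at its end, in the units of the state.
- state(): the state, without advancing time (a new reading comes with each control period).
- cams.grab_frame(name): name is "scene" or "side" or "wrist"; returns a dict with "color" (420x560x3 uint8, red, green, blue), "z_map" (420x560 float32, mm along the optical axis (not along the pixel's ray), 0 where there is no reading), "fovy" (degrees; the focal length in pixels is half the picture's height over the tangent of half this angle, whatever the lens; pixels are square), "cx", "cy" (the principal point, pixels), "eye" and "rotation" of the camera in the world; the wrist camera has in their place "tool_from_camera" (4x4, takes a point from camera to tool coordinates, whose origin is the TCP and whose axes are the flange's). Camera axes: x right, y up, looking along -z (the intrinsics and any distortion apply to the point x, -y, -z); pixel columns grow to the right and rows downward; lengths in mm; the calibration is good to about 2 mm. A picture is of the moment at which its call begins: read the wrist's pose just before it.
- ticket.job_done(): hands the job in; it is judged then, once.
Trained networks look in a picture, given as the dict that the camera call returned (one of the last four; its "shot" number tells which), for a name from the list of things; names that differ only in an ending like _2 or _b are one class to them, and where a whole thing is asked for, a point or a joint stands for the part that bears it (a point fixed in the world has none). Each returns a list of dicts, best first, with "confidence" (0 to 1); they miss things now and then, are a little off and sometimes report something else, mostly with a low value. They report only what shows in the picture. A call takes as long as a camera call. They do not tell look-alikes from the thing itself.
- look_for(picture, thing): "at" ([column, row] in pixels, amid what is visible of it).
- outline_of(picture, thing): "pixels" (420x560 bool, what is visible of it) and "at" ([column, row] in pixels, amid what is visible of it).
The state is a dict: "time_s": time; "qpos": joint angles; "qvel": joint speeds; "effort": joint torques, N m; "ee_pos": TCP position; "ee_rot": TCP orientation; "force": force on the tool from outside, world axes, zero at the start; "torque": the same for the moment, N m; "gripper_width": finger opening in mm; "gripper_force": force on a finger pad.
Only numpy, scipy, OpenCV 4.12 (cv2) and the standard library are available. Lean on these libraries where they do the work, as an engineer would, in place of code of your own. Each camera call takes 0.05 s, during which the arm holds its last target. There are 200 camera calls.

## Working session

There is one attempt and no reset: what is moved stays moved. The work goes in short steps, Python scripts to look and compute and a tool call to move; the robot and the scene stay as the last step left them, time stands still between calls to the robot, and variables do not carry over. Pictures are saved under pics/ and viewed, at most 14 in all, crops included, and the job is handed in when it is done.

Besides the shell and the picture viewer there is one more tool, called after "Emit:" as name(argument=value, ...) on one line, values as JSON. servo_tool: Moves the arm, as the interface text tells. Its arguments: {"type":"object","properties":{"steps":{"type":"array","items":{"type":"array"}},"squeeze":{"type":"number"}},"required":["steps"]}

```bash
mkdir -p pics; ls; cat > h.py <<'E'
import numpy as np, cv2
from scipy.spatial.transform import Rotation as R
from workcell import state, cams, ticket, look_for, outline_of, env
def world(p,st=None):
    H,W=p["z_map"].shape; f=H/2/np.tan(np.radians(p["fovy"])/2)
    v,u=np.mgrid[0:H,0:W]; z=p["z_map"]
    P=np.stack([(u-p["cx"])/f*z,-(v-p["cy"])/f*z,-z],-1)
    if "eye" in p: M=np.array(p["rotation"]); t=np.array(p["eye"])
    else:
        T=np.array(p["tool_from_camera"]); Rt=R.from_euler('xyz',st["ee_rot"],degrees=True).as_matrix()
        M=Rt@T[:3,:3]; t=Rt@T[:3,3]+np.array(st["ee_pos"])
    X=P@M.T+t; X[z<=0]=np.nan
    return X
def save(p,name,box=None,k=1):
    c=p["color"][:,:,::-1]
    if box: c=c[box[1]:box[3],box[0]:box[2]]
    cv2.imwrite("pics/"+name,cv2.resize(c,None,fx=k,fy=k,interpolation=cv2.INTER_CUBIC))
E
python3 - <<'E'
from h import *
print(state()); 
for n in ["scene","side"]:
    p=cams.grab_frame(n); save(p,n+"0.png"); X=world(p)
    print(n,{k:v for k,v in p.items() if k not in("color","z_map")})
    for t in ["carton1_mid","tray_knob","tray_floor","lug","swivel_nut","driver_mount","tension_rod"]:
        for o in outline_of(p,t)[:7]:
            m=o["pixels"]; q=X[m]; 
            q=q[~np.isnan(q[:,0])]
            if len(q)<5: continue
            r=cv2.minAreaRect(q[:,:2].astype(np.float32))
            print(t,round(o["confidence"],2),np.round(o["at"]),m.sum(),"med",np.round(np.median(q,0)),"zmax",np.round(np.percentile(q[:,2],[5,95])),"rect",np.round(r[0]),np.round(r[1]),round(r[2]),"col",np.median(p["color"][m],0))
E
```

```text
pics
{'time_s': 0.0, 'qpos': array([-7.24216158e+01,  1.83523044e+01,  8.97076826e+01, -1.01641048e-03,
        7.20418500e+01, -1.14485267e+00]), 'qvel': array([-0.0481438 ,  0.07093563, -0.00865026, -0.057008  ,  0.01079266,
       -0.03048784]), 'effort': array([-7.87259942e-04, -4.12466168e+01, -2.31975996e+01,  7.28312368e-02,
        4.55176283e-02, -1.51940289e-04]), 'ee_pos': array([ 184.43845099, -544.12498992,  235.10493343]), 'ee_rot': array([-1.79898164e+02, -1.06857403e-03,  1.87235501e+01]), 'force': array([ 1.12496276,  0.71144341, -0.10878816]), 'torque': array([-0.01477774,  0.04945072, -0.03810841]), 'gripper_force': 0.0, 'gripper_width': 91.23062285758802}Traceback (most recent call last):
  File "<stdin>", line 4, in <module>
  File "h.py", line 12, in world
    X=P@M.T+t; X[z<=0]=np.nan
      ~~~~~^~
ValueError: operands could not be broadcast together with shapes (420,560) (3,)
```

```bash
sed -i 's/M=np.array(p\["rotation"\]);/M=rot(p["rotation"]);/' h.py; cat >> h.py <<'E'
def rot(r):
    r=np.array(r,float)
    if r.shape==(3,3): return r
    return R.from_euler('xyz',r,degrees=True).as_matrix() if r.size==3 else R.from_quat(r[[1,2,3,0]]).as_matrix()
E
cat > survey.py <<'E'
from h import *
for n in ["scene","side"]:
    p=cams.grab_frame(n); save(p,n+"0.png"); X=world(p)
    print(n,{k:v for k,v in p.items() if k not in("color","z_map")})
    for t in ["carton1_mid","tray_knob","tray_floor","lug","swivel_nut","driver_mount","tension_rod"]:
        for o in outline_of(p,t)[:7]:
            m=o["pixels"]; q=X[m]; 
            q=q[~np.isnan(q[:,0])]
            if len(q)<5: continue
            r=cv2.minAreaRect(q[:,:2].astype(np.float32))
            print(t,round(o["confidence"],2),np.round(o["at"]),m.sum(),"med",np.round(np.median(q,0)),"z",np.round(np.percentile(q[:,2],[5,95])),"rect",np.round(r[0]),np.round(r[1]),round(r[2]),"col",np.median(p["color"][m],0))
E
python3 survey.py
```

```text
scene {'fovy': 50.702798013805754, 'cx': 276.3290252910615, 'cy': 208.56347229492204, 'eye': array([1033.43890351, -782.4446737 ,  686.54550024]), 'rotation': array([55.26004566, -0.57892497, 38.22276062]), 'shot': 2}
carton1_mid 0.86 [246. 230.] 1049 med [ 447. -142.   27.] z [ 4. 30.] rect [ 418. -122.] [ 72. 166.] 59 col [196. 140.  98.]
tray_knob 0.61 [443. 201.] 436 med [783. 270.  20.] z [12. 64.] rect [777. 211.] [269. 323.] 54 col [89. 90. 87.]
tray_floor 0.79 [438. 203.] 446 med [784. 270.  20.] z [ 12. 135.] rect [718. 174.] [268. 381.] 17 col [90.5 91.  88.5]
lug 0.76 [360. 275.] 288 med [736. -98.  17.] z [ 4. 24.] rect [734. -96.] [58. 20.] 34 col [119.5 121.  117. ]
lug 0.74 [299. 250.] 1324 med [ 593. -131.   27.] z [ 4. 29.] rect [ 583. -119.] [123.  64.] 3 col [194. 128.  91.]
swivel_nut 0.49 [344. 295.] 124 med [ 741. -180.   14.] z [ 1. 26.] rect [ 735. -170.] [20. 38.] 30 col [131. 101.  52.]
driver_mount 0.88 [269. 198.] 396 med [402.   0.  12.] z [ 1. 55.] rect [388.  14.] [62. 75.] 47 col [96. 93. 91.]
tension_rod 0.64 [306. 339.] 279 med [ 745. -314.    6.] z 
[... 284 characters left out ...]
ton1_mid 0.64 [296. 244.] 1087 med [ 420. -118.   27.] z [ 4. 29.] rect [ 444. -138.] [ 72. 154.] 67 col [215. 176. 116.]
tray_knob 0.79 [113. 278.] 6812 med [712. 225.  20.] z [16. 27.] rect [697. 199.] [349. 252.] 89 col [41. 40. 38.]
tray_floor 0.73 [110. 274.] 6782 med [712. 226.  20.] z [17. 27.] rect [696. 200.] [346. 251.] 87 col [41. 40. 38.]
lug 0.53 [203. 210.] 143 med [724. -83.  16.] z [ 6. 23.] rect [727. -85.] [55. 18.] 41 col [137. 141. 136.]
swivel_nut 0.58 [230. 197.] 52 med [ 733. -168.   14.] z [ 4. 26.] rect [ 735. -169.] [18. 19.] 54 col [177.5 143.   61.5]
swivel_nut 0.36 [110. 272.] 6576 med [712. 226.  20.] z [17. 27.] rect [695. 198.] [352. 249.] 90 col [40. 40. 37.]
```

View pics/scene0.png

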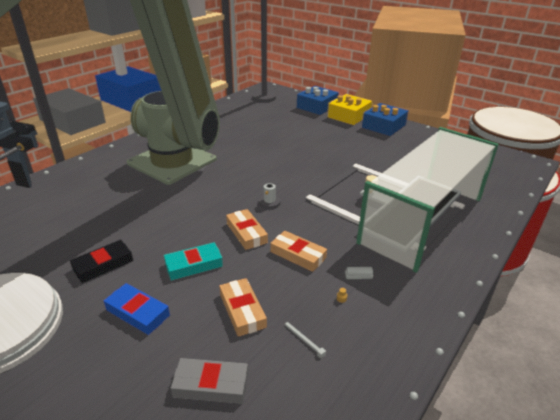

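View pics/side0.png

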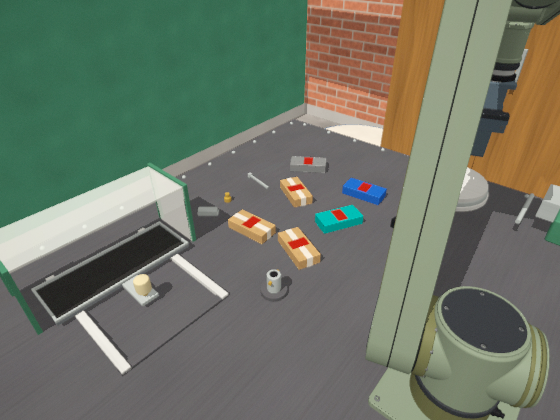

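Scene: three orange/brown cartons at (246,230), (298,250), (243,306). The look-alikes to leave alone are black (100,259), turquoise (193,260), blue (136,307) and grey (210,380). The cream knob shows at (142,286) in the side view. Parts: driver mount (269,193), lug (360,272), nut (342,295), rod (306,339).

```bash
cat > meas.py <<'E'
from h import *
def tops(p,X,zlo=22,zhi=34,sat=True):
    c=p["color"]; hsv=cv2.cvtColor(c,cv2.COLOR_RGB2HSV)
    m=(X[...,2]>zlo)&(X[...,2]<zhi)&(X[...,1]<20)&(np.hypot(X[...,0],X[...,1])>250)
    n,l,s,_=cv2.connectedComponentsWithStats(m.astype(np.uint8))
    out=[]
    for i in range(1,n):
        if s[i,4]<250: continue
        k=l==i; q=X[k]; r=cv2.minAreaRect(q[:,:2].astype(np.float32))
        out.append((np.round(r[0],1),np.round(r[1],1),round(r[2],1),np.round(np.median(q[:,2]),1),k.sum(),np.median(c[k],0)))
    return out
if __name__=="__main__":
  for n in ["scene","side"]:
    p=cams.grab_frame(n); X=world(p); print(n)
    for o in tops(p,X): print(*o)
    hsv=cv2.cvtColor(p["color"],cv2.COLOR_RGB2HSV).astype(int)
    k=(X[...,0]>400)&(X[...,1]>100)&(X[...,1]<350)&(X[...,2]>5)&(X[...,2]<70)&(hsv[...,1]>50)&(hsv[...,2]>150)&(hsv[...,0]<35)
    q=X[k]; print("knob",k.sum(),np.round(np.percentile(q,[5,50,95],axis=0),1) if k.sum() else "")
    t=(X[...,2]>40)&(X[...,2]<60)&k; q=X[t]; print("knobtop",len(q),q[:,:2].mean(0) if len(q) else "")
    if n=="side":
        k=(X[...,2]>16)&(X[...,2]<22)&(hsv[...,2]<90)&(X[...,1]>0)&(X[...,0]>500)
        k=cv2.morphologyEx(k.astype(np.uint8),cv2.MORPH_OPEN,np.ones((5,5)))>0
        print("floor",k.sum(),cv2.minAreaRect(X[k][:,:2].astype(np.float32)))
    k=(X[...,2]>160)&(X[...,2]<176)&(X[...,1]>0)&(X[...,0]>550)
    k=cv2.morphologyEx(k.astype(np.uint8),cv2.MORPH_OPEN,np.ones((3,3)))>0
    if k.sum()>50: print("roof",k.sum(),cv2.minAreaRect(X[k][:,:2].astype(np.float32)))
E
python3 meas.py
```

```text
scene
[ 433.6 -131. ] [ 62.3 125.3] 65.7 27.5 758 [213. 158. 103.]
[ 583.7 -118.7] [122.   64.1] 2.0 27.5 932 [213. 158. 102.]
[749.4   5.9] [ 14.5 160. ] 88.1 28.0 282 [123. 121. 114.]
[ 259.1 -426.9] [121.3  63.7] 79.5 27.5 1046 [34. 33. 33.]
[ 418.2 -296.7] [120.1  67.2] 61.5 27.5 1033 [ 22. 167. 157.]
[ 596.8 -329.7] [ 60.4 124.8] 60.8 27.7 1407 [213. 158. 102.]
[ 436.2 -467.2] [124.1  61.6] 6.7 27.7 1469 [ 40.  91. 186.]
[ 329.  -609.2] [ 47.2 180.7] 33.1 25.7 523 [144. 143. 137.]
[ 669.  -490.3] [121.   62.5] 33.5 27.9 2344 [133. 128. 125.]
knob 45 [[580.9 195.6  61.9]
 [591.6 206.9  63.9]
 [599.3 219.3  66.3]]
knobtop 0 
roof 5447 ((710.2822875976562, 1053.8858642578125), (198.0127410888672, 2116.751220703125), 3.172130823135376)
side
[2098.7 -836.5] [  40.  1639.6] 0.3 27.6 553 [ 56. 109.  83.]
[ 668.8 -486.5] [119.5  66.5] 34.8 27.4 342 [157.  154.  149.5]
[ 596.6 -326.9] [ 61.9 126.4] 61.4 27.4 463 [220. 179. 117.]
[ 435.2 -462.8] [119.6  64.1] 7.4 27.4 465 [ 38. 113. 206.]
[ 417.9 -294.9] [122.8  63.6] 62.3 27.3 614 [  0. 190. 181.]
[ 582.5 -113.9] [121.6  64.3] 4.0 27.6 671 [219. 179. 118.]
[ 431.7 -128. ] [ 61.8 123.4] 65.2 27.6 813 [220. 179. 118.]
knob 291 [[576.4 201.8  35.3]
 [583.3 216.1  60. ]
 [601.7 228.4  65.7]]
knobtop 109 [581.25103474 218.24128458]
floor 4214 ((726.1953735351562, 206.50906372070312), (319.043701171875, 115.28997802734375), 87.9752426147461)
roof 7453 ((754.5762329101562, 205.54754638671875), (400.61468505859375, 160.03549194335938), 87.71705627441406)
```

Objects found match the given sizes (carton tops at z≈27.5, about 120×62). The plan is to grip the knob tool-down, pull, then stand the cartons using a sideways-pointing tool. First I'll check in free space that the arm can point its tool sideways.

Emit:
servo_tool(steps=[[0, [0, 0, 0], [0, 0.149, 0]], [0, [0, 0, 0], [0, 0.149, 0]], [0, [0, 0, 0], [0, 0.149, 0]], [0, [0, 0, 0], [0, 0.149, 0]], [0, [0, 0, 0], [0, 0.149, 0]], [0, [0, 0, 0], [0, 0.149, 0]], [0, [0, 0, 0], [0, 0.149, 0]], [0, [0, 0, 0], [0, 0.149, 0]], [0, [0, 0, 0], [0, 0.149, 0]], [0, [0, 0, 0], [0, 0.149, 0]]])

```text
time_s: 1.95
ee_pos: [183.6, -545.4, 236.1]
ee_rot: [178.8, -85.6, 19.8]
force: [0.6, 0.9, -0.3]
gripper_width: 91.1
gripper_force: 0.0
```

```bash
python3 -c "
from h import *
s=state();[print(k,np.round(s[k],2)) for k in s]"
```

```text
time_s 1.95
qpos [-100.92   41.41   96.05   64.52  106.04  -52.34]
qvel [ -4.81  36.39  10.6   41.3   48.05 -30.86]
effort [ -0.48 -55.27 -13.86   1.95   2.73   0.47]
ee_pos [ 183.62 -545.37  236.08]
ee_rot [178.8  -85.64  19.81]
force [ 0.61  0.95 -0.29]
torque [-0.17  0.51 -0.01]
gripper_force 0.0
gripper_width 91.11
```

Emit:
servo_tool(steps=[[0, [0, 0, 0], [0, -0.149, 0]], [0, [0, 0, 0], [0, -0.149, 0]], [0, [0, 0, 0], [0, -0.149, 0]], [0, [0, 0, 0], [0, -0.149, 0]], [0, [0, 0, 0], [0, -0.149, 0]], [0, [0, 0, 0], [0, -0.149, 0]], [0, [0, 0, 0], [0, -0.149, 0]], [0, [0, 0, 0], [0, -0.149, 0]], [0, [0, 0, 0], [0, -0.149, 0]], [0, [0, 0, 0], [0, -0.149, 0]]])

```text
time_s: 2.95
ee_pos: [184.5, -545.2, 237.5]
ee_rot: [179.8, 0.3, 18.7]
force: [0.1, 0.5, -0.4]
gripper_width: 91.0
gripper_force: 0.0
```

Emit:
servo_tool(steps=[[0, [0, 0, 0], [0, 0, 0.109]], [0, [0, 0, 0], [0, 0, 0.109]], [0, [0, 0, 0], [0, 0, 0.109]], [0, [22.8, -42, 0], [0, 0, 0]], [0, [22.8, -42, 0], [0, 0, 0]], [0, [22.8, -42, 0], [0, 0, 0]], [0, [22.8, -42, 0], [0, 0, 0]], [0, [22.8, -42, 0], [0, 0, 0]], [0, [22.8, -42, 0], [0, 0, 0]], [0, [22.8, -42, 0], [0, 0, 0]]])

```text
time_s: 3.95
ee_pos: [344.8, -248.9, 236.2]
ee_rot: [180.0, -0.1, -0.0]
force: [0.3, 0.2, 0.4]
gripper_width: 91.1
gripper_force: 0.0
```

Emit:
servo_tool(steps=[[0, [22.8, -42, 0], [0, 0, 0]], [0, [22.8, -42, 0], [0, 0, 0]], [0, [22.8, -42, 0], [0, 0, 0]], [0, [22.8, -42, 0], [0, 0, 0]], [0, [22.8, -42, 0], [0, 0, 0]], [0, [22.8, -42, 0], [0, 0, 0]], [0, [22.8, -42, 0], [0, 0, 0]], [0, [22.8, -42, 0], [0, 0, 0]], [0, [22.8, -42, 0], [0, 0, 0]], [0, [0, 0, 0], [0, 0, 0]]])

```text
time_s: 4.95
ee_pos: [551.8, 132.1, 235.4]
ee_rot: [-179.9, -0.1, 0.3]
force: [0.9, -0.7, -0.5]
gripper_width: 91.1
gripper_force: 0.0
```

```bash
python3 - <<'E'
from h import *
s=state();[print(k,np.round(s[k],2)) for k in ("qpos","ee_pos","ee_rot","force","torque")]
p=cams.grab_frame("wrist"); X=world(p,s); print(p["tool_from_camera"]); save(p,"w1.png")
hsv=cv2.cvtColor(p["color"],cv2.COLOR_RGB2HSV).astype(int)
k=(X[...,2]>58)&(X[...,2]<72)&(hsv[...,1]>40)&(hsv[...,0]<35)&(hsv[...,2]>120)
k=cv2.morphologyEx(k.astype(np.uint8),cv2.MORPH_OPEN,np.ones((3,3)))>0
print(k.sum()); q=X[k]; print(cv2.minEnclosingCircle(q[:,:2].astype(np.float32)), np.median(q,0),np.argwhere(k).mean(0))
E
```

```text
qpos [1.2240e+01 1.7590e+01 9.0790e+01 1.0000e-01 7.1500e+01 1.0194e+02]
ee_pos [551.81 132.08 235.36]
ee_rot [-1.7988e+02 -9.0000e-02  2.7000e-01]
force [ 0.88 -0.73 -0.5 ]
torque [ 0.02  0.04 -0.04]
[[-6.40233054e-04  9.58417883e-01  2.85367749e-01  8.18155610e+01]
 [ 9.99999752e-01  5.30217555e-04  4.62781481e-04 -4.93172588e-01]
 [ 2.92231057e-04  2.85367974e-01 -9.58417985e-01 -1.49440119e+02]
 [ 0.00000000e+00  0.00000000e+00  0.00000000e+00  1.00000000e+00]]
94
((596.4374389648438, 200.07974243164062), 11.222057342529297) [596.33442143 197.37051666  64.17510742] [152.68085106 216.57446809]
```

```bash
python3 - <<'E'
from h import *
s=state(); p=cams.grab_frame("wrist"); X=world(p,s)
k=(X[...,2]>58)&(X[...,2]<72)&(np.hypot(X[...,0]-596,X[...,1]-205)<45)
q=X[k]; print(k.sum(),cv2.minEnclosingCircle(q[:,:2].astype(np.float32)), np.percentile(q,[3,50,97],axis=0))
save(p,"w2.png",(100,60,400,260),2.5)
E
```

```text
853 ((594.1682739257812, 211.4629364013672), 16.81662368774414) [[580.17618626 196.16522366  61.29918736]
 [594.70352721 210.32954841  65.40089014]
 [608.56252619 225.12031876  66.88617719]]
```

View pics/w2.png

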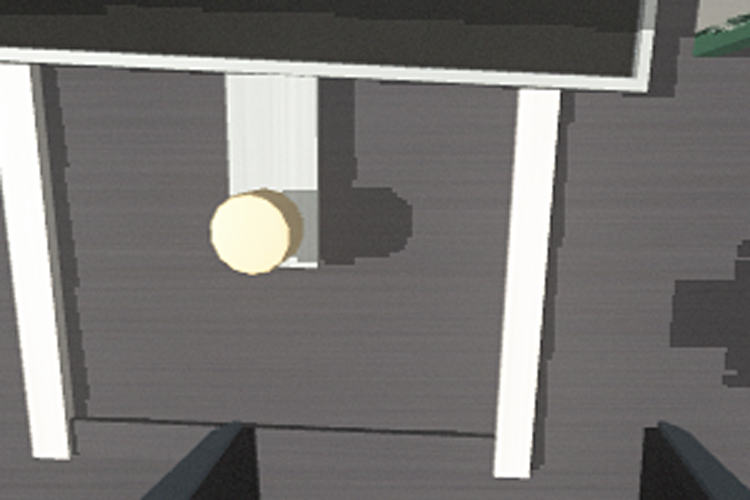

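The knob is confirmed: a cream cylinder at crop (253,232) on the strip in front of the tray, measured at (594,211), radius 16.8, top 65. Going to grip it.

Emit:
servo_tool(steps=[[0, [21, -39.7, 0], [0, 0, 0]], [0, [21, -39.7, 0], [0, 0, 0]], [0, [0, 0, 0], [0, 0, 0]], [0, [0, 0, 45], [0, 0, 0]], [0, [0, 0, 45], [0, 0, 0]], [0, [0, 0, 45], [0, 0, 0]], [0, [0, 0, 43], [0, 0, 0]], [0, [0, 0, 0], [0, 0, 0]], [255, [0, 0, 0], [0, 0, 0]], [255, [0, 0, 0], [0, 0, 0]]], squeeze=25)

```text
time_s: 6.05
ee_pos: [593.3, 206.5, 61.0]
ee_rot: [-179.9, -0.3, -0.1]
force: [0.6, -0.2, -0.3]
gripper_width: 78.0
gripper_force: 0.0
```

Emit:
servo_tool(steps=[[255, [0, 0, 0], [0, 0, 0]], [255, [0, 0, 0], [0, 0, 0]], [255, [0, 0, 0], [0, 0, 0]], [255, [0, 0, 0], [0, 0, 0]], [255, [0, 0, 0], [0, 0, 0]], [255, [-10, -0.4, 0], [0, 0, 0]], [255, [-15, -0.6, 0], [0, 0, 0]], [255, [-20, -0.7, 0], [0, 0, 0]], [255, [-20, -0.7, 0], [0, 0, 0]], [255, [-20, -0.7, 0], [0, 0, 0]]])

```text
time_s: 7.05
ee_pos: [509.0, 214.5, 58.2]
ee_rot: [-179.5, -0.4, -0.2]
force: [4.6, 15.7, -8.2]
gripper_width: 33.2
gripper_force: 25.0
```

Emit:
servo_tool(steps=[[255, [-20, -0.5, 0], [0, 0, 0]], [255, [-20, -0.5, 0], [0, 0, 0]], [255, [-20, -0.5, 0], [0, 0, 0]], [255, [-20, -0.5, 0], [0, 0, 0]], [255, [-15, -0.5, 0], [0, 0, 0]], [255, [-10, -0.3, 0], [0, 0, 0]], [255, [-6, 0, 0], [0, 0, 0]], [255, [-5, 0, 0], [0, 0, 0]], [255, [0, 0, 0], [0, 0, 0]], [255, [0, 0, 0], [0, 0, 0]]])

```text
time_s: 8.05
ee_pos: [403.3, 218.5, 60.6]
ee_rot: [-179.3, -1.6, 0.1]
force: [23.1, 8.2, -11.7]
gripper_width: 33.5
gripper_force: 25.0
```

Emit:
servo_tool(steps=[[0, [0, 0, 0], [0, 0, 0]], [0, [0, 0, 0], [0, 0, 0]], [0, [0, 0, 0], [0, 0, 0]], [0, [0, 0, 0], [0, 0, 0]], [0, [0, 0, -45], [0, 0, 0]], [0, [0, 0, -45], [0, 0, 0]], [0, [0, 0, -45], [0, 0, 0]], [0, [0, 0, -45], [0, 0, 0]], [0, [0, 0, 0], [0, 0, 0]], [0, [0, 0, 0], [0, 0, 0]]])

```text
time_s: 9.05
ee_pos: [390.3, 212.5, 238.3]
ee_rot: [-180.0, -0.1, -0.0]
force: [-0.6, -0.7, -0.4]
gripper_width: 91.4
gripper_force: 0.0
```

```bash
cat > look.py <<'E'
from h import *
import sys
from meas import tops
s=state(); print(np.round(s["ee_pos"],1),np.round(s["ee_rot"],1),np.round(s["qpos"],1))
p=cams.grab_frame(sys.argv[1]); X=world(p,s)
for o in tops(p,X): 
    if 55<min(o[1])<70 and 110<max(o[1])<135: print(*o)
E
python3 - <<'E'
from h import *
s=state(); print(np.round(s["ee_pos"],1),np.round(s["ee_rot"],1),np.round(s["qpos"],1))
p=cams.grab_frame("side"); X=world(p); save(p,"side1.png")
hsv=cv2.cvtColor(p["color"],cv2.COLOR_RGB2HSV).astype(int)
k=(X[...,2]>16)&(X[...,2]<22)&(hsv[...,2]<90)&(X[...,1]>30)&(X[...,0]>400)
k=cv2.morphologyEx(k.astype(np.uint8),cv2.MORPH_OPEN,np.ones((5,5)))>0
print("floor",k.sum(),cv2.minAreaRect(X[k][:,:2].astype(np.float32)))
k=(X[...,2]>58)&(X[...,2]<72)&(np.hypot(X[...,0]-396,X[...,1]-215)<45)
q=X[k]; print(k.sum(),cv2.minEnclosingCircle(q[:,:2].astype(np.float32)))
E
python3 look.py scene
```

```text
[390.3 212.5 238.3] [-1.8e+02 -1.0e-01 -0.0e+00] [ 27.1   6.3 105.2  -0.   68.4 117.1]
floor 5842 ((547.6356811523438, 214.7513885498047), (316.2287292480469, 115.20613861083984), 87.75650787353516)
236 ((415.79443359375, 219.8612518310547), 17.401615142822266)
[389.6 212.2 237. ] [ 1.799e+02  1.000e-01 -0.000e+00] [ 27.1   6.4 105.3  -0.   68.4 117.1]
[ 433.9 -131.5] [ 61.3 125.6] 66.0 27.5 766 [195. 131.  92.]
[ 584.  -119.4] [122.8  64.2] 3.4 27.6 941 [217. 162. 105.]
[ 258.9 -426.9] [119.9  66.7] 77.8 27.4 1033 [34. 33. 34.]
[ 419.4 -297.8] [120.1  65.2] 62.1 27.6 1025 [ 22. 166. 155.]
[ 597.1 -330. ] [ 60.4 124.5] 60.9 27.7 1403 [217. 162. 105.]
[ 436.4 -467. ] [123.8  61.8] 6.5 27.7 1466 [ 41.  94. 192.]
[ 669.5 -490.9] [120.2  63.3] 33.7 27.8 2349 [137. 132. 129.]
```

View pics/side1.png

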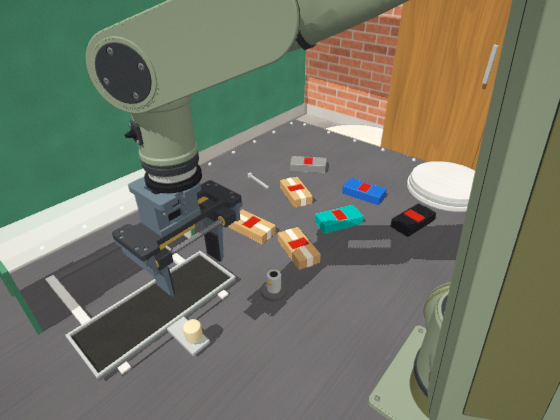

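The tray stopped at its end (23 N resistance; knob at (416,220), tray middle (548,215), empty and clear of the hood). It began a little out from home. Now to the first carton at (433,-130).

Emit:
servo_tool(steps=[[0, [0, 0, 0], [0, 0, 0.142]], [0, [0, 0, 0], [0, 0, 0.142]], [0, [0, 0, 0], [0, 0, 0.142]], [0, [25.8, 42, 0], [0, 0, 0]], [0, [25.8, 42, 0], [0, 0, 0]], [0, [25.8, 42, 0], [0, 0, 0]], [0, [25.8, 42, 0], [0, 0, 0]], [0, [25.8, 42, 0], [0, 0, 0]], [0, [25.8, 42, 0], [0, 0, 0]], [0, [25.8, 42, 0], [0, 0, 0]]])

```text
time_s: 10.15
ee_pos: [432.2, -131.4, 236.0]
ee_rot: [180.0, 0.2, -24.4]
force: [0.9, -0.1, 0.8]
gripper_width: 91.2
gripper_force: 0.0
```

Emit:
servo_tool(steps=[[0, [0, 0, 0], [0, 0, 0]], [0, [0, 0, 45], [0, 0, 0]], [0, [0, 0, 45], [0, 0, 0]], [0, [0, 0, 45], [0, 0, 0]], [0, [0, 0, 0], [0, 0, 0]], [0, [0, 0, 0], [0, 0, 0]], [0, [0, 0, 0], [0, 0, 0]], [0, [0, 0, 0], [0, 0, 0]], [0, [0, 0, 0], [0, 0, 0]], [0, [0, 0, 0], [0, 0, 0]]])

```text
time_s: 11.15
ee_pos: [434.0, -129.8, 104.0]
ee_rot: [-180.0, -0.1, -24.4]
force: [-0.3, 0.2, 0.1]
gripper_width: 91.3
gripper_force: 0.0
```

```bash
python3 look.py side; python3 -c "
from h import *
print(np.round(state()['torque'],3))"
```

```text
[ 434.  -129.8  104. ] [-1.80e+02 -1.00e-01 -2.44e+01] [-18.1  15.2 116.   -0.   48.6  96.3]
[ 417.1 -293.9] [121.5  64.1] 62.6 27.5 571 [  0. 145. 137.]
[ 582.1 -115.2] [121.7  63.4] 2.8 27.6 668 [233. 192. 130.]
[ 432.6 -128.4] [ 61.  123.7] 65.6 27.5 786 [227. 188. 127.]
[ 0.064  0.039 -0.014]
```

Emit:
servo_tool(steps=[[0, [0, 0, 39], [0, 0, 0]], [0, [0, 0, 39], [0, 0, 0]], [0, [0, 0, 0], [0, 0, 0]], [255, [0, 0, 0], [0, 0, 0]], [255, [0, 0, 0], [0, 0, 0]], [255, [0, 0, 0], [0, 0, 0]], [255, [0, 0, 0], [0, 0, 0]], [255, [0, 0, 0], [0, 0, 0]], [255, [0, 0, 0], [0, 0, 0]], [255, [0, 0, 0], [0, 0, 0]]], squeeze=40)

```text
time_s: 12.2
ee_pos: [433.5, -129.8, 25.3]
ee_rot: [180.0, -0.0, -24.4]
force: [-1.4, -1.2, 6.0]
gripper_width: 60.0
gripper_force: 40.0
```

Emit:
servo_tool(steps=[[255, [0, 0, -20], [0, 0, 0]], [255, [0, 0, -20], [0, 0, 0]], [255, [0, 0, -20], [0, 0, 0]], [255, [0, 0, 0], [0, 0, 0]], [255, [0, 0, 0], [0, 0, 0]], [255, [0, 0, 0], [0, 0, 0]], [255, [0, 0, 0], [0, 0, 0]], [255, [0, 0, 0], [0, 0, 0]], [255, [0, 0, 0], [0, 0, 0]], [255, [0, 0, 0], [0, 0, 0]]])

```text
time_s: 13.2
ee_pos: [433.3, -129.7, 84.7]
ee_rot: [180.0, 0.0, -24.4]
force: [-0.2, -0.3, -4.7]
gripper_width: 59.8
gripper_force: 40.0
```

```bash
cat > tq.py <<'E'
from h import *
T=[];F=[]
for i in range(4):
    s=state(); T.append(s["torque"]); F.append(s["force"]); p=cams.grab_frame("side")
T=np.array(T); Rt=R.from_euler('xyz',s["ee_rot"],degrees=True)
print(np.round(s["ee_pos"],1),np.round(s["ee_rot"],1),"w",s["gripper_width"],"F",np.round(np.mean(F,0),2))
print("torque tool xyz",np.round(Rt.inv().apply(T),3))
X=world(p); ee=s["ee_pos"]; a=Rt.apply([1,0,0])
k=(np.hypot(X[...,0]-ee[0],X[...,1]-ee[1])<75)&(X[...,2]>35)&(X[...,2]<115)
c=p["color"].astype(int); k&=(c[...,0]>c[...,2]+50)
q=X[k]; 
if len(q)>30:
    u=(q-ee)@a; print("slope dz/du along tool x",np.polyfit(u,q[:,2],1)[0],len(q),u.min(),u.max())
E
python3 tq.py
```

```text
[ 433.4 -129.7   84.9] [180.   -0.  -24.4] w 59.679588570368985 F [-0.05  0.38 -4.2 ]
torque tool xyz [[ 0.04   0.093 -0.045]
 [ 0.027  0.06   0.004]
 [-0.013  0.081 -0.001]
 [ 0.046  0.066 -0.013]]
slope dz/du along tool x 0.08625700702699333 691 -65.06101061673286 55.66364277079748
```

```bash
cat >> tq.py <<'E'
    b=np.round(u/12); print([(int(12*i),round(np.percentile(q[b==i][:,2],90),1)) for i in np.unique(b) if (b==i).sum()>8])
Tm=[]
for i in range(6): Tm.append(Rt.inv().apply(state()["torque"])); cams.grab_frame("wrist")
print("mean ty",np.mean(Tm,0).round(3),"sd",np.std(Tm,0).round(3))
E
python3 tq.py
```

```text
[ 433.5 -129.7   85. ] [180.   -0.  -24.4] w 59.50912706739451 F [ 0.52  0.03 -4.22]
torque tool xyz [[ 0.017  0.067 -0.012]
 [ 0.073  0.102  0.008]
 [ 0.023  0.099 -0.021]
 [ 0.048  0.088 -0.021]]
slope dz/du along tool x 0.08772693530413424 694 -64.42578791361393 58.24819390705423
[(-60, np.float64(87.4)), (-48, np.float64(87.8)), (-36, np.float64(88.1)), (-24, np.float64(88.8)), (-12, np.float64(88.6)), (0, np.float64(88.9)), (12, np.float64(88.8)), (24, np.float64(88.0)), (36, np.float64(87.8)), (48, np.float64(86.6))]
mean ty [ 0.035  0.076 -0.007] sd [0.029 0.042 0.025]
```

Torque about the closing axis is steadily +0.08 N·m while lifted, so the heavy end is on the tool −x side (towards the robot). I'll regrasp 33 mm towards the light end so the gripper stays high when tilted.

Emit:
servo_tool(steps=[[255, [0, 0, 20], [0, 0, 0]], [255, [0, 0, 20], [0, 0, 0]], [255, [0, 0, 19], [0, 0, 0]], [255, [0, 0, 0], [0, 0, 0]], [40, [0, 0, 0], [0, 0, 0]], [40, [0, 0, 0], [0, 0, 0]], [40, [0, 0, 0], [0, 0, 0]], [40, [33, 0, 0], [0, 0, 0]], [40, [0, 0, 0], [0, 0, 0]], [255, [0, 0, 0], [0, 0, 0]]], squeeze=50)

```text
time_s: 14.9
ee_pos: [464.0, -143.6, 26.3]
ee_rot: [-180.0, -0.1, -24.4]
force: [-0.7, 0.7, -0.3]
gripper_width: 71.5
gripper_force: 0.0
```

Emit:
servo_tool(steps=[[255, [0, 0, 0], [0, 0, 0]], [255, [0, 0, 0], [0, 0, 0]], [255, [0, 0, 0], [0, 0, 0]], [255, [0, 0, 0], [0, 0, 0]], [255, [0, 0, -20], [0, 0, 0]], [255, [0, 0, -40], [0, 0, 0]], [255, [0, 0, -45], [0, 0, 0]], [255, [0, 0, -45], [0, 0, 0]], [255, [0, 0, -45], [0, 0, 0]], [255, [0, 0, -20], [0, 0, 0]]])

```text
time_s: 15.9
ee_pos: [464.9, -143.8, 244.7]
ee_rot: [-180.0, -0.4, -24.4]
force: [-0.0, -0.8, -5.3]
gripper_width: 60.0
gripper_force: 50.0
```

```bash
python3 tq.py
```

```text
[ 463.6 -143.3  241.1] [-1.80e+02 -1.00e-01 -2.44e+01] w 60.02761304067486 F [ 0.04  0.13 -4.39]
torque tool xyz [[ 0.027  0.334  0.029]
 [ 0.063  0.341 -0.001]
 [ 0.082  0.246  0.006]
 [-0.004  0.171  0.019]]
mean ty [0.054 0.162 0.004] sd [0.017 0.103 0.044]
```

Torque rose to about +0.22 N·m, which confirms the heavy end. Carrying over the tray and tilting.

Emit:
servo_tool(steps=[[255, [0, 0, 0], [0, 0, -0.14]], [255, [0, 0, 0], [0, 0, -0.14]], [255, [0, 0, 0], [0, 0, -0.14]], [255, [0, 0, 0], [0, 0, -0.14]], [255, [0, 0, 0], [0, 0, -0.14]], [255, [0, 0, 0], [0, 0, -0.14]], [255, [0, 0, 0], [0, 0, -0.14]], [255, [0, 0, 0], [0, 0, -0.14]], [255, [0, 0, 0], [0, 0, -0.14]], [255, [0, 0, 0], [0, 0, -0.14]]])

```text
time_s: 17.4
ee_pos: [463.0, -143.2, 240.1]
ee_rot: [-179.9, 0.0, 56.1]
force: [0.1, 0.1, -4.8]
gripper_width: 59.5
gripper_force: 50.0
```

Emit:
servo_tool(steps=[[255, [0, 0, 0], [0, 0, -0.14]], [255, [0, 0, 0], [0, 0, -0.14]], [255, [0, 0, 0], [0, 0, -0.14]], [255, [0, 0, 0], [0, 0, -0.138]], [255, [30, 5, 0], [0, 0, 0]], [255, [46, 7, 0], [0, 0, 0]], [255, [46, 7, 0], [0, 0, 0]], [255, [46, 7, 0], [0, 0, 0]], [255, [46, 7, 0], [0, 0, 0]], [255, [46, 7, 0], [0, 0, 0]]])

```text
time_s: 18.4
ee_pos: [513.2, 116.6, 240.1]
ee_rot: [-179.9, 0.1, 87.8]
force: [0.4, 0.3, -3.4]
gripper_width: 59.5
gripper_force: 50.0
```

Emit:
servo_tool(steps=[[255, [46, 7, 0], [0, 0, 0]], [255, [46, 7, 0], [0, 0, 0]], [255, [46, 7, 0], [0, 0, 0]], [255, [46, 7, 0], [0, 0, 0]], [255, [16, 4, 0], [0, 0, 0]], [255, [0, 0, 0], [0, 0, 0]], [255, [0, 0, 0], [0, 0.11, 0]], [255, [0, 0, 0], [0, 0.14, 0]], [255, [0, 0, 0], [0, 0.14, 0]], [255, [0, 0, 0], [0, 0.14, 0]]])

```text
time_s: 19.4
ee_pos: [552.8, 311.5, 240.9]
ee_rot: [179.9, -30.5, 87.8]
force: [-0.2, 1.1, -5.0]
gripper_width: 59.2
gripper_force: 50.0
```

Emit:
servo_tool(steps=[[255, [0, 0, 0], [0, 0.14, 0]], [255, [0, 0, 0], [0, 0.14, 0]], [255, [0, 0, 0], [0, 0.14, 0]], [255, [0, 0, 0], [0, 0.14, 0]], [255, [0, 0, 0], [0, 0.14, 0]], [255, [0, 0, 0], [0, 0.14, 0]], [255, [0, 0, 0], [0, 0.14, 0]], [255, [0, 0, 0], [0, 0.06, 0]], [255, [0, 0, 0], [0, 0, 0]], [255, [0, 0, 0], [0, 0, 0]]])

```text
time_s: 20.4
ee_pos: [553.6, 312.8, 240.2]
ee_rot: [179.2, -89.8, 88.5]
force: [-0.2, -0.6, -4.6]
gripper_width: 59.1
gripper_force: 50.0
```

```bash
python3 - <<'E'
from h import *
s=state(); p=cams.grab_frame("side"); save(p,"side2.png"); p=cams.grab_frame("scene"); save(p,"scene2.png")
print(np.round(s["ee_pos"],1),np.round(s["qpos"],1)); print(R.from_euler('xyz',s["ee_rot"],degrees=True).as_matrix().round(3),s["gripper_width"])
E
```

```text
[553.6 312.8 240.2] [ -1.3  36.7 113.2  90.7  89.3 -59.9]
[[ 0.     0.999  0.04 ]
 [ 0.004 -0.04   0.999]
 [ 1.     0.    -0.004]] 59.136233122005386
```

View pics/side2.png

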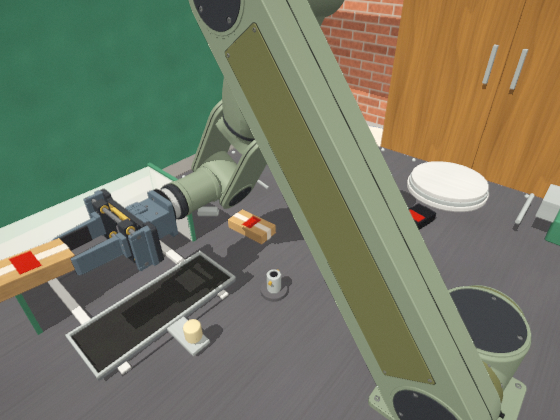

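The picture shows the carton (left, (25,262)) lying along the tool axis. It pivoted in the grip (a slackening), heavy end away from the fingers. With the tool pointing down again it should hang heavy end down, so I'll tilt back and measure.

Emit:
servo_tool(steps=[[255, [0, 0, 0], [0, -0.08, 0]], [255, [0, 0, 0], [0, -0.14, 0]], [255, [0, 0, 0], [0, -0.14, 0]], [255, [0, 0, 0], [0, -0.14, 0]], [255, [0, 0, 0], [0, -0.14, 0]], [255, [0, 0, 0], [0, -0.14, 0]], [255, [0, 0, 0], [0, -0.14, 0]], [255, [0, 0, 0], [0, -0.14, 0]], [255, [0, 0, 0], [0, -0.14, 0]], [255, [0, 0, 0], [0, -0.14, 0]]])

```text
time_s: 21.5
ee_pos: [551.9, 312.9, 243.8]
ee_rot: [179.9, -12.9, 87.7]
force: [-0.5, 1.5, -5.1]
gripper_width: 59.3
gripper_force: 50.0
```

Emit:
servo_tool(steps=[[255, [0, 0, 0], [0, -0.14, 0]], [255, [0, 0, 0], [0, -0.09, 0]], [255, [0, 0, 0], [0, 0, 0]], [255, [0, 0, 0], [0, 0, 0]], [255, [0, 0, 0], [0, 0, 0]], [255, [0, 0, 0], [0, 0, 0]], [255, [0, 0, 0], [0, 0, 0]], [255, [0, 0, 0], [0, 0, 0]], [255, [0, 0, 0], [0, 0, 0]], [255, [0, 0, 0], [0, 0, 0]]])

```text
time_s: 22.5
ee_pos: [553.4, 313.4, 240.9]
ee_rot: [-180.0, 0.0, 87.8]
force: [0.2, 0.6, -5.2]
gripper_width: 59.4
gripper_force: 50.0
```

```bash
cat > held.py <<'E'
from h import *
import sys
# shape of the held/standing carton: its points relative to TCP, in the tray-aligned axes
s=state(); ee=np.array(s["ee_pos"]); Rt=R.from_euler('xyz',s["ee_rot"],degrees=True).as_matrix()
print(np.round(ee,1),np.round(s["ee_rot"],1),"w",round(s["gripper_width"],1),"tq",np.round(Rt.T@s["torque"],2))
for n in ["side","scene"]:
    p=cams.grab_frame(n); X=world(p); c=p["color"].astype(int)
    k=(np.hypot(X[...,0]-ee[0],X[...,1]-ee[1])<110)&(X[...,2]>20)&(abs(X[...,2]-ee[2])<115)&(c[...,0]>c[...,2]+45)
    k=cv2.morphologyEx(k.astype(np.uint8),cv2.MORPH_OPEN,np.ones((3,3)))>0
    if len(sys.argv)>1: save(p,n+sys.argv[1])
    q=X[k]
    if len(q)<40: print(n,"few",len(q)); continue
    u=(q-ee)@Rt   # tool coords
    r=cv2.minAreaRect(u[:,[0,2]].astype(np.float32))
    print(n,len(q),"tool x-z rect",np.round(r[0],1),np.round(r[1],1),round(r[2],1),"ext",np.round(np.percentile(u,[1,99],axis=0),1).tolist(),"zworld",np.round(np.percentile(q[:,2],[1,99]),1))
E
python3 held.py 3.png
```

```text
[553.4 313.4 240.9] [-180.     0.    87.8] w 59.4 tq [-0.1  -0.09  0.03]
side 1093 tool x-z rect [14.9 15.9] [ 39.6 198.2] 2.3 ext [[-3.2, -31.5, -71.9], [34.1, 32.1, 113.7]] zworld [127.2 312.8]
scene 667 tool x-z rect [10.5 11. ] [206.2  56.6] 83.0 ext [[-26.8, -45.7, -87.1], [18.5, 33.1, 113.0]] zworld [127.9 328. ]
```

View pics/side3.png

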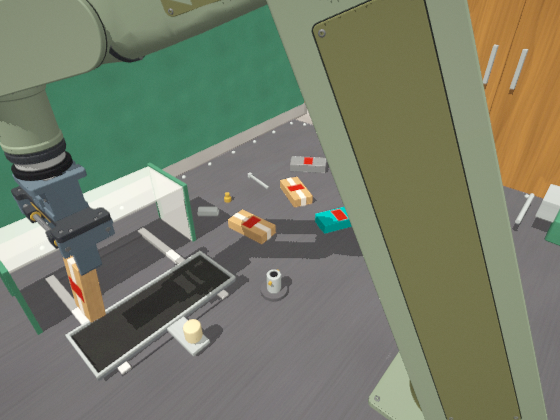

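```bash
cat > plane.py <<'E'
from h import *
import sys
zlo,zhi=float(sys.argv[1]),float(sys.argv[2])
s=state(); ee=np.array(s["ee_pos"]); Rt=R.from_euler('xyz',s["ee_rot"],degrees=True).as_matrix()
for n in ["side","scene"]:
    p=cams.grab_frame(n); X=world(p); c=p["color"].astype(int)
    k=(np.hypot(X[...,0]-ee[0],X[...,1]-ee[1])<90)&(c[...,0]>c[...,2]+30)
    u=(X[k]-ee)@Rt; u=u[(u[:,2]>zlo)&(u[:,2]<zhi)]
    b=np.round(u[:,2]/12)
    print(n,len(u)); 
    for i in np.unique(b):
        w=u[b==i]
        if len(w)>8: print("  z%4d x %s y %s"%(12*i,np.round(np.percentile(w[:,0],[3,50,97]),1),np.round(np.percentile(w[:,1],[3,50,97]),1)))
    print("  zmax",np.percentile(u[:,2],99.5))
E
python3 plane.py 20 125
```

```text
side 1175
  z  24 x [-2.4 20.8 21.7] y [-30.9 -23.3  25. ]
  z  36 x [-4.1 14.6 22.8] y [-30.8 -29.2  24.3]
  z  48 x [-2.4 16.9 24.2] y [-30.7 -28.8  23.5]
  z  60 x [-1.5 19.1 25.8] y [-30.8 -28.4  23.1]
  z  72 x [-0.  20.8 27.1] y [-30.7 -28.6  21.4]
  z  84 x [ 1.3 21.1 28.3] y [-30.5 -28.4  21.3]
  z  96 x [ 2.3 22.3 29.2] y [-30.3 -28.1  25.6]
  z 108 x [ 3.4 22.  30.4] y [-30.3 -28.2  23.8]
  z 120 x [ 4.8 23.5 31.5] y [-29.6 -28.1  26.4]
  zmax 124.1846393290927
scene 666
  z  24 x [-12.9  -8.5  -3.2] y [-25.3   9.   29.8]
  z  36 x [-10.4  -7.5   7.1] y [-24.4  14.7  32.8]
  z  48 x [-9.4 -6.4 11.7] y [-24.3  13.2  32.2]
  z  60 x [-9.  -4.8 15.8] y [-24.5  12.4  32.4]
  z  72 x [-7.1 -3.9 13.6] y [-24.2  10.3  32.9]
  z  84 x [-6.6 -2.4 16.7] y [-22.8   9.6  32.9]
  z  96 x [-4.3 -0.6 20.4] y [-24.8  14.9  32.8]
  z 108 x [-2.   0.7 22.2] y [-24.1  15.6  33.7]
  z 120 x [-2.8  2.  24. ] y [-24.   14.3  33.2]
  zmax 123.76989012027381
```

```bash
python3 plane.py 100 180 | grep -v side0
```

```text
side 342
  z  96 x [ 2.5 19.9 28.9] y [-29.7 -28.2 -19.3]
  z 108 x [ 3.5 22.5 30.5] y [-30.3 -28.1  25.7]
  z 120 x [ 4.9 24.  31.7] y [-30.2 -28.   24. ]
  z 132 x [ 5.4 21.5 32.2] y [-30.2 -28.   23. ]
  zmax 134.4322582192666
scene 205
  z  96 x [-4.2 -0.2  1.8] y [-24.9  15.4  31.4]
  z 108 x [-5.2  0.7 23.7] y [-22.9  14.5  32.8]
  z 120 x [-2.   2.  22.6] y [-24.3  16.5  33.2]
  z 132 x [-1.3  3.2 20.8] y [-24.4  14.5  33.2]
  zmax 136.06617224151364
```

The carton slid nearly out of the pads (bottom 135 mm below TCP) and leans about 6°. Correct the lean and set it down now.

Emit:
servo_tool(steps=[[255, [0, 0, 0], [0, -0.05, 0]], [255, [0, 0, 0], [0, -0.057, 0]], [255, [1.5, 0, 14], [0, 0, 0]], [255, [1.5, 0, 14], [0, 0, 0]], [255, [1.5, 0, 14], [0, 0, 0]], [255, [1.5, 0, 14], [0, 0, 0]], [255, [1.5, 0, 14], [0, 0, 0]], [255, [1, 0, 9], [0, 0, 0]], [255, [0, 0, 0], [0, 0, 0]], [255, [0, 0, 0], [0, 0, 0]]])

```text
time_s: 23.8
ee_pos: [553.6, 313.6, 161.7]
ee_rot: [180.0, 6.1, 87.8]
force: [-0.3, 0.0, -3.7]
gripper_width: 59.3
gripper_force: 50.0
```

```bash
python3 held.py; python3 plane.py 24 150
```

```text
[553.6 313.6 161.7] [180.    6.1  87.8] w 59.3 tq [-0.11  0.15 -0.02]
side 727 tool x-z rect [15.4 19.3] [ 38.5 190.9] 2.2 ext [[-3.0, -31.6, -69.1], [34.9, 31.4, 112.1]] zworld [ 47.7 226.4]
scene 612 tool x-z rect [ 6.8 10.8] [206.8  51.5] 83.7 ext [[-25.9, -40.5, -86.6], [20.5, 33.9, 113.5]] zworld [ 48.4 250.4]
side 916
  z  24 x [ 1.1 19.8 21.6] y [-31.  -29.9  -7.3]
  z  36 x [-4.4 12.4 22.9] y [-31.2 -29.3  15.6]
  z  48 x [-2.7 15.9 24.2] y [-31.  -28.9  20.2]
  z  60 x [-1.1 16.8 25.8] y [-30.9 -28.7  22.6]
  z  72 x [-0.5 18.5 27.2] y [-30.5 -28.6  19.1]
  z  84 x [ 1.2 19.  28.3] y [-30.4 -28.4  20.4]
  z  96 x [ 2.3 20.3 29.4] y [-29.9 -28.2  20.3]
  z 108 x [ 3.5 21.5 30.8] y [-30.1 -28.   21.8]
  z 120 x [ 5.5 22.3 32. ] y [-30.2 -27.9  20.8]
  z 132 x [ 5.5 20.3 32.5] y [-29.9 -28.   15.1]
  z 144 x [-13.4  25.5  32.8] y [-22.9  -1.3  53.1]
  zmax 143.89811556985754
scene 686
  z  24 x [-11.5  -8.3  -3. ] y [-24.9  10.   32.7]
  z  36 x [-11.5  -7.4  13. ] y [-25.5  11.8  32. ]
  z  48 x [-9.6 -5.9 16.4] y [-25.2  14.6  32.3]
  z  60 x [-9.  -4.8 15.2] y [-23.7  12.9  33.3]
  z  72 x [-8.1 -3.6 14.2] y [-25.    9.8  33. ]
  z  84 x [-6.2 -2.4 20.3] y [-24.    9.4  33.1]
  z  96 x [-4.4  0.1 17.4] y [-25.7  12.9  33.1]
  z 108 x [-4.2  0.8 20.1] y [-24.3  15.7  34.1]
  z 120 x [-2.1  2.2 19.1] y [-25.4  11.4  33.3]
  z 132 x [-1.5  2.3  7.6] y [-26.8  -7.4  23.9]
  zmax 140.7092917407132
```

Emit:
servo_tool(steps=[[255, [0.1, 0, 1], [0, 0, 0]], [255, [0.1, 0, 1], [0, 0, 0]], [255, [0.1, 0, 1], [0, 0, 0]], [255, [0.1, 0, 1], [0, 0, 0]], [255, [0.1, 0, 1], [0, 0, 0]], [255, [0.1, 0, 1], [0, 0, 0]], [255, [0, 0, 0], [0, 0, 0]], [255, [0, 0, 0], [0, 0, 0]], [255, [0, 0, 0], [0, 0, 0]], [255, [0, 0, 0], [0, 0, 0]]])

```text
time_s: 25.0
ee_pos: [553.4, 313.5, 155.5]
ee_rot: [180.0, 6.1, 87.8]
force: [-0.2, -0.5, -4.0]
gripper_width: 59.4
gripper_force: 50.0
```

Emit:
servo_tool(steps=[[255, [0.1, 0, 0.8], [0, 0, 0]], [255, [0.1, 0, 0.8], [0, 0, 0]], [255, [0.1, 0, 0.8], [0, 0, 0]], [255, [0, 0, 0], [0, 0, 0]], [255, [0, 0, 0], [0, 0, 0]], [255, [0, 0, 0], [0, 0, 0]], [255, [0, 0, 0], [0, 0, 0]], [255, [0, 0, 0], [0, 0, 0]], [255, [0, 0, 0], [0, 0, 0]], [255, [0, 0, 0], [0, 0, 0]]])

```text
time_s: 26.0
ee_pos: [553.6, 313.7, 154.5]
ee_rot: [179.9, 6.1, 87.8]
force: [-1.3, 0.8, 5.9]
gripper_width: 59.6
gripper_force: 50.0
```

Contact made (force +6 N). Releasing and retreating.

Emit:
servo_tool(steps=[[45, [0, 0, 0], [0, 0, 0]], [45, [0, 0, 0], [0, 0, 0]], [45, [0, 0, 0], [0, 0, 0]], [45, [0, 0, 0], [0, 0, 0]], [45, [0, 0, -10], [0, 0, 0]], [45, [0, 0, -20], [0, 0, 0]], [45, [0, 0, -30], [0, 0, 0]], [0, [0, 0, -40], [0, 0, 0]], [0, [0, 0, 0], [0, 0.107, 0]], [0, [0, 0, 0], [0, 0, 0]]])

```text
time_s: 27.0
ee_pos: [554.3, 323.0, 255.1]
ee_rot: [179.8, -0.1, 87.7]
force: [-0.7, -0.2, -0.2]
gripper_width: 90.9
gripper_force: 0.0
```

```bash
cat > stand.py <<'E'
from h import *
import sys
# standing cartons in the tray: per blob, box faces between z 30..140
for n in ["side","scene"]:
    p=cams.grab_frame(n); X=world(p); c=p["color"].astype(int)
    if len(sys.argv)>1: save(p,n+sys.argv[1])
    k=(X[...,0]>470)&(X[...,0]<800)&(X[...,1]>40)&(X[...,1]<390)&(X[...,2]>30)&(X[...,2]<150)&(c[...,0]>c[...,2]+30)&(c[...,0]>110)
    k=cv2.morphologyEx(k.astype(np.uint8),cv2.MORPH_OPEN,np.ones((3,3)))
    m,l,st,_=cv2.connectedComponentsWithStats(k)
    for i in range(1,m):
        if st[i,4]<80: continue
        q=X[l==i]; print(n,st[i,4],"lo",np.round(np.percentile(q,1,axis=0)),"hi",np.round(np.percentile(q,99,axis=0)))
        for z0 in (45,80,115):
            w=q[abs(q[:,2]-z0)<12]
            if len(w)>5: print("   z",z0,"x",np.round(np.percentile(w[:,0],[2,98]),1),"y",np.round(np.percentile(w[:,1],[2,98]),1))
E
python3 stand.py 4.png; python3 look.py scene
```

```text
side 148 lo [562. 304. 126.] hi [585. 331. 141.]
side 1018 lo [523. 306.  32.] hi [576. 333. 140.]
   z 45 x [523.9 579.7] y [307.1 333.1]
   z 80 x [523.7 573.8] y [306.8 333.4]
   z 115 x [523.6 547.9] y [305.9 332.9]
scene 723 lo [527. 297.  33.] hi [588. 326. 140.]
   z 45 x [530.  587.7] y [298.  323.2]
   z 80 x [528.1 587.3] y [297.6 323.5]
   z 115 x [528.1 587.5] y [297.8 322.6]
[553.5 323.5 252.4] [-1.80e+02  1.00e-01  8.77e+01] [29.3 23.9 78.6 -0.1 77.5 31.6]
[ 584.2 -118.3] [122.   64.7] 2.4 27.5 929 [151. 115.  80.]
[ 258.6 -426.9] [119.9  64.7] 78.3 27.5 1039 [33. 32. 32.]
[ 420.4 -298. ] [120.1  65.8] 62.0 27.5 1023 [ 23. 161. 151.]
[ 597.6 -329.9] [ 60.8 123. ] 60.4 27.7 1398 [220. 166. 107.]
[ 436.8 -467.2] [123.8  61.6] 5.8 27.6 1471 [ 42.  96. 195.]
[ 669.1 -490.8] [120.9  61.9] 33.0 27.8 2348 [140. 134. 131.]
```

The first carton stands upright in the tray, centred near (555,315), z 19–140. Next, the carton at (583,-117).

Emit:
servo_tool(steps=[[0, [-43.9, 4.7, 0], [0, 0, 0]], [0, [-43.9, 4.7, 0], [0, 0, 0]], [0, [-43.9, 4.7, 0], [0, 0, 0]], [0, [-43.9, 4.7, 0], [0, 0, 0]], [0, [-43.9, 4.7, 0], [0, 0, 0]], [0, [-43.9, 4.7, 0], [0, 0, 0]], [0, [-43.9, 4.7, 0], [0, 0, 0]], [0, [-43.9, 4.7, 0], [0, 0, 0]], [0, [-43.9, 4.7, 0], [0, 0, 0]], [0, [-43.9, 4.7, 0], [0, 0, 0]]])

```text
time_s: 28.15
ee_pos: [583.4, -117.6, 251.3]
ee_rot: [-179.8, 0.0, 87.8]
force: [0.4, 0.6, -0.6]
gripper_width: 91.3
gripper_force: 0.0
```

Emit:
servo_tool(steps=[[0, [0, 0, 0], [0, 0, 0.148]], [0, [0, 0, 0], [0, 0, 0.148]], [0, [0, 0, 0], [0, 0, 0.148]], [0, [0, 0, 0], [0, 0, 0.148]], [0, [0, 0, 0], [0, 0, 0.148]], [0, [0, 0, 0], [0, 0, 0.148]], [0, [0, 0, 0], [0, 0, 0.148]], [0, [0, 0, 0], [0, 0, 0.148]], [0, [0, 0, 0], [0, 0, 0.148]], [0, [0, 0, 0], [0, 0, 0.15]]])

```text
time_s: 29.15
ee_pos: [583.5, -115.8, 251.1]
ee_rot: [180.0, 0.2, 2.5]
force: [0.3, -0.6, 0.6]
gripper_width: 90.7
gripper_force: 0.0
```

Emit:
servo_tool(steps=[[0, [0, 0, 30], [0, 0, 0]], [0, [0, 0, 45], [0, 0, 0]], [0, [0, 0, 45], [0, 0, 0]], [0, [0, 0, 28], [0, 0, 0]], [0, [0, 0, 0], [0, 0, 0]], [0, [0, 0, 0], [0, 0, 0]], [0, [0, 0, 0], [0, 0, 0]], [0, [0, 0, 0], [0, 0, 0]], [0, [0, 0, 0], [0, 0, 0]], [0, [0, 0, 0], [0, 0, 0]]])

```text
time_s: 30.15
ee_pos: [584.0, -116.4, 105.5]
ee_rot: [180.0, -0.1, 2.9]
force: [0.1, -0.3, -0.3]
gripper_width: 91.2
gripper_force: 0.0
```

```bash
python3 look.py side;python3 look.py scene
```

```text
[ 584.  -116.4  105.5] [ 1.8e+02 -1.0e-01  2.9e+00] [-12.4  26.2  97.4  -0.   56.3  74.8]
[ 595.7 -326.9] [ 62.7 123.6] 60.2 27.4 459 [170. 134.  87.]
[ 581.3 -113.6] [121.   63.8] 2.4 27.6 638 [225. 185. 123.]
[ 583.9 -116.4  105.2] [ 1.8e+02 -1.0e-01  2.9e+00] [-12.4  26.3  97.4  -0.   56.3  74.8]
[ 582.7 -117.7] [124.2  65.2] 1.6 27.7 835 [213. 160. 107.]
[ 258.4 -426.3] [121.1  65.2] 78.2 27.6 1046 [28. 27. 28.]
[ 420.2 -297.9] [120.2  64.7] 61.1 27.6 1028 [ 24. 182. 171.]
[ 597.2 -329.7] [ 60.8 124.1] 61.0 27.7 1396 [153. 115.  77.]
[ 436.7 -466.6] [123.7  61.3] 6.6 27.7 1467 [ 33.  67. 131.]
[ 669.3 -490.8] [120.8  62.3] 32.5 27.9 2343 [144. 139. 136.]
```

Still in place. Grip at mid-length, lift and weigh.

Emit:
servo_tool(steps=[[0, [-1, 0, 40], [0, 0, 0]], [0, [0, 0, 39], [0, 0, 0]], [0, [0, 0, 0], [0, 0, 0]], [255, [0, 0, 0], [0, 0, 0]], [255, [0, 0, 0], [0, 0, 0]], [255, [0, 0, 0], [0, 0, 0]], [255, [0, 0, 0], [0, 0, 0]], [255, [0, 0, 0], [0, 0, 0]], [255, [0, 0, 0], [0, 0, 0]], [255, [0, 0, 0], [0, 0, 0]]], squeeze=50)

```text
time_s: 31.25
ee_pos: [582.7, -116.4, 25.8]
ee_rot: [180.0, -0.0, 2.9]
force: [-0.5, 0.0, 2.2]
gripper_width: 59.7
gripper_force: 50.0
```

Emit:
servo_tool(steps=[[255, [0, 0, -20], [0, 0, 0]], [255, [0, 0, -20], [0, 0, 0]], [255, [0, 0, -20], [0, 0, 0]], [255, [0, 0, 0], [0, 0, 0]], [255, [0, 0, 0], [0, 0, 0]], [255, [0, 0, 0], [0, 0, 0]], [255, [0, 0, 0], [0, 0, 0]], [255, [0, 0, 0], [0, 0, 0]], [255, [0, 0, 0], [0, 0, 0]], [255, [0, 0, 0], [0, 0, 0]]])

```text
time_s: 32.25
ee_pos: [582.6, -116.3, 85.2]
ee_rot: [-180.0, 0.0, 2.9]
force: [0.5, 0.4, -5.0]
gripper_width: 59.7
gripper_force: 50.0
```

```bash
python3 tq.py
```

```text
[ 582.7 -116.4   85.5] [180.   -0.    2.9] w 59.78282867606648 F [ 0.23 -0.09 -4.93]
torque tool xyz [[ 0.044 -0.119  0.028]
 [ 0.014 -0.118 -0.024]
 [-0.014 -0.129 -0.011]
 [-0.053 -0.143 -0.042]]
slope dz/du along tool x 0.008268661404855186 551 -61.82876827237689 60.99414226617377
[(-60, np.float64(87.1)), (-48, np.float64(88.0)), (-36, np.float64(88.1)), (-24, np.float64(88.6)), (-12, np.float64(89.6)), (0, np.float64(88.8)), (12, np.float64(88.8)), (36, np.float64(86.5)), (48, np.float64(84.1)), (60, np.float64(86.5))]
mean ty [ 0.02  -0.137 -0.001] sd [0.044 0.039 0.023]
```

Torque is −0.13 N·m, so the heavy end is at tool +x (outer end). Set it down, turn the gripper half round and regrasp 33 mm towards the light end.

Emit:
servo_tool(steps=[[255, [0, 0, 20], [0, 0, 0]], [255, [0, 0, 20], [0, 0, 0]], [255, [0, 0, 19], [0, 0, 0]], [255, [0, 0, 0], [0, 0, 0]], [0, [0, 0, 0], [0, 0, 0]], [0, [0, 0, 0], [0, 0, 0]], [0, [0, 0, 0], [0, 0, 0]], [0, [0, 0, -45], [0, 0, 0]], [0, [0, 0, -5], [0, 0, -0.1428]], [0, [0, 0, 0], [0, 0, -0.1428]]])

```text
time_s: 33.75
ee_pos: [584.3, -116.7, 79.4]
ee_rot: [179.8, -0.3, 19.6]
force: [-0.5, 0.4, -0.6]
gripper_width: 91.4
gripper_force: 0.0
```

Emit:
servo_tool(steps=[[0, [0, 0, 0], [0, 0, -0.1428]], [0, [0, 0, 0], [0, 0, -0.1428]], [0, [0, 0, 0], [0, 0, -0.1428]], [0, [0, 0, 0], [0, 0, -0.1428]], [0, [0, 0, 0], [0, 0, -0.1428]], [0, [0, 0, 0], [0, 0, -0.1428]], [0, [0, 0, 0], [0, 0, -0.1428]], [0, [0, 0, 0], [0, 0, -0.1428]], [0, [0, 0, 0], [0, 0, -0.1428]], [0, [0, 0, 0], [0, 0, -0.1428]]])

```text
time_s: 34.75
ee_pos: [583.0, -116.4, 77.3]
ee_rot: [179.9, 0.0, 101.4]
force: [-0.4, 0.1, -0.2]
gripper_width: 91.2
gripper_force: 0.0
```

Emit:
servo_tool(steps=[[0, [0, 0, 0], [0, 0, -0.1428]], [0, [0, 0, 0], [0, 0, -0.1428]], [0, [0, 0, 0], [0, 0, -0.1428]], [0, [0, 0, 0], [0, 0, -0.1428]], [0, [0, 0, 0], [0, 0, -0.1428]], [0, [0, 0, 0], [0, 0, -0.1428]], [0, [0, 0, 0], [0, 0, -0.1428]], [0, [0, 0, 0], [0, 0, -0.1428]], [0, [0, 0, 0], [0, 0, -0.1428]], [0, [0, 0, 0], [0, 0, -0.1428]]])

```text
time_s: 35.75
ee_pos: [583.0, -116.4, 77.2]
ee_rot: [-180.0, 0.1, -176.8]
force: [0.3, -0.5, -0.3]
gripper_width: 91.3
gripper_force: 0.0
```

Emit:
servo_tool(steps=[[0, [33, 0, 0], [0, 0, 0]], [0, [0, 0, 0], [0, 0, 0]], [0, [0, 0, 30], [0, 0, 0]], [0, [0, 0, 20], [0, 0, 0]], [0, [0, 0, 0], [0, 0, 0]], [255, [0, 0, 0], [0, 0, 0]], [255, [0, 0, 0], [0, 0, 0]], [255, [0, 0, 0], [0, 0, 0]], [255, [0, 0, 0], [0, 0, 0]], [255, [0, 0, 0], [0, 0, 0]]], squeeze=60)

```text
time_s: 36.75
ee_pos: [550.2, -118.0, 27.3]
ee_rot: [-180.0, 0.1, -177.1]
force: [0.4, 0.3, 3.6]
gripper_width: 59.8
gripper_force: 60.0
```

Emit:
servo_tool(steps=[[255, [0, 0, 0], [0, 0, 0]], [255, [0, 0, 0], [0, 0, 0]], [255, [0, 0, -10], [0, 0, 0]], [255, [0, 0, -25], [0, 0, 0]], [255, [0, 0, -35], [0, 0, 0]], [255, [0, 0, -40], [0, 0, 0]], [255, [0, 0, -40], [0, 0, 0]], [255, [0, 0, -40], [0, 0, 0]], [255, [0, 0, -25], [0, 0, 0]], [255, [0, 0, 0], [0, 0, 0]]])

```text
time_s: 37.75
ee_pos: [551.0, -118.4, 245.0]
ee_rot: [-179.9, 0.4, -177.1]
force: [0.0, 0.2, -4.3]
gripper_width: 59.6
gripper_force: 60.0
```

```bash
python3 tq.py; python3 held.py
```

```text
[ 548.1 -117.7  239.1] [ 179.9   -0.3 -177.1] w 59.582792529782445 F [-0.08  0.   -4.97]
torque tool xyz [[-0.041  0.046 -0.002]
 [-0.088  0.135 -0.023]
 [-0.063  0.139 -0.002]
 [-0.115  0.122 -0.012]]
mean ty [-0.096  0.085  0.01 ] sd [0.017 0.03  0.022]
[ 549.4 -117.9  240.6] [ 1.800e+02 -1.000e-01 -1.771e+02] w 59.9 tq [-0.07  0.09 -0.01]
side 591 tool x-z rect [-32.9 -27.4] [114.3 121.9] 87.3 ext [[-90.1, -28.1, -83.4], [29.1, 44.5, 26.9]] zworld [213.5 324. ]
scene 995 tool x-z rect [-39.4  12.1] [ 30.5 110.2] 89.6 ext [[-93.6, -33.1, -2.3], [9.4, 27.4, 25.4]] zworld [215.1 242.8]
```

Emit:
servo_tool(steps=[[255, [0, 0, 0], [0, 0, 0]], [255, [0, 0, 0], [0, 0, 0]], [255, [0, 0, 0], [0, 0, 0]], [255, [0, 0, 0], [0, 0, 0]], [255, [0, 0, 0], [0, 0, 0]], [255, [0, 0, 0], [0, 0, 0]], [255, [0, 0, 0], [0, 0, 0]], [255, [0, 0, 0], [0, 0, 0]], [255, [0, 0, 0], [0, 0, 0]], [255, [0, 0, 0], [0, 0, 0]]])

```text
time_s: 39.35
ee_pos: [549.7, -118.0, 241.5]
ee_rot: [-180.0, -0.0, -177.1]
force: [0.2, 0.8, -3.2]
gripper_width: 59.7
gripper_force: 60.0
```

```bash
python3 tq.py
```

```text
[ 549.7 -118.   241.5] [-180.     0.  -177.1] w 59.746064280894515 F [ 0.32 -0.08 -3.9 ]
torque tool xyz [[-0.131  0.119  0.042]
 [-0.128  0.125  0.025]
 [-0.117  0.14  -0.017]
 [-0.1    0.096 -0.001]]
mean ty [-0.069  0.125  0.02 ] sd [0.021 0.026 0.028]
```

Reading a steady +0.125 N·m (mid-lift −0.13), all consistent with the heavy end at tool −x. Carry to the tray and tilt.

Emit:
servo_tool(steps=[[255, [0, 0, 0], [0, 0, 0.1383]], [255, [0, 0, 0], [0, 0, 0.1383]], [255, [0, 0, 0], [0, 0, 0.1383]], [255, [0, 0, 0], [0, 0, 0.1383]], [255, [0, 0, 0], [0, 0, 0.1383]], [255, [0, 0, 0], [0, 0, 0.1383]], [255, [0, 0, 0], [0, 0, 0.1383]], [255, [0, 0, 0], [0, 0, 0.1383]], [255, [0, 0, 0], [0, 0, 0.1383]], [255, [0, 0, 0], [0, 0, 0.1383]]])

```text
time_s: 40.85
ee_pos: [549.9, -117.8, 241.5]
ee_rot: [180.0, -0.0, 103.3]
force: [-0.2, -0.9, -3.7]
gripper_width: 59.4
gripper_force: 60.0
```

Emit:
servo_tool(steps=[[255, [0, 0, 0], [0, 0, 0.1383]], [255, [0, 0, 0], [0, 0, 0.1383]], [255, [20, -1, 0], [0, 0, 0]], [255, [45, -1.7, 0], [0, 0, 0]], [255, [45, -1.7, 0], [0, 0, 0]], [255, [45, -1.7, 0], [0, 0, 0]], [255, [45, -1.7, 0], [0, 0, 0]], [255, [45, -1.7, 0], [0, 0, 0]], [255, [45, -1.7, 0], [0, 0, 0]], [255, [40, -1.5, 0], [0, 0, 0]]])

```text
time_s: 41.85
ee_pos: [549.9, 214.9, 241.8]
ee_rot: [179.9, -0.1, 87.8]
force: [1.9, -0.7, -3.7]
gripper_width: 59.8
gripper_force: 60.0
```

Emit:
servo_tool(steps=[[255, [0, 0, 0], [0, 0.07, 0]], [255, [0, 0, 0], [0, 0.12, 0]], [255, [0, 0, 0], [0, 0.12, 0]], [255, [0, 0, 0], [0, 0.12, 0]], [255, [0, 0, 0], [0, 0.12, 0]], [255, [0, 0, 0], [0, 0.12, 0]], [255, [0, 0, 0], [0, 0.12, 0]], [255, [0, 0, 0], [0, 0.12, 0]], [255, [0, 0, 0], [0, 0.12, 0]], [255, [0, 0, 0], [0, 0.12, 0]]])

```text
time_s: 42.85
ee_pos: [550.7, 211.1, 241.3]
ee_rot: [179.5, -65.9, 88.1]
force: [-1.1, 1.0, -5.7]
gripper_width: 59.7
gripper_force: 60.0
```

Emit:
servo_tool(steps=[[255, [0, 0, 0], [0, 0.12, 0]], [255, [0, 0, 0], [0, 0.12, 0]], [255, [0, 0, 0], [0, 0.12, 0]], [255, [0, 0, 0], [0, 0.061, 0]], [255, [0, 0, 0], [0, 0, 0]], [255, [0, 0, 0], [0, 0, 0]], [255, [0, 0, 0], [0, 0, 0]], [255, [0, 0, 0], [0, 0, 0]], [255, [0, 0, 0], [0, 0, 0]], [255, [0, 0, 0], [0, 0, 0]]])

```text
time_s: 43.85
ee_pos: [549.8, 212.3, 241.9]
ee_rot: [113.5, -89.9, 154.2]
force: [0.5, 0.5, -4.2]
gripper_width: 59.9
gripper_force: 60.0
```

```bash
python3 held.py 5.png
```

```text
[549.8 212.3 241.9] [113.5 -89.9 154.2] w 59.9 tq [ 0.03 -1.37 -0.08]
side 1538 tool x-z rect [-34.1  18.7] [ 95.7 225.5] 50.5 ext [[-106.8, -31.7, -86.3], [29.2, 29.8, 106.3]] zworld [135.1 271.1]
scene 342 tool x-z rect [-36.1  15.3] [ 95.3 230. ] 51.8 ext [[-114.3, -27.4, -89.3], [28.6, 33.2, 103.6]] zworld [127.6 270.5]
```

View pics/side5.png

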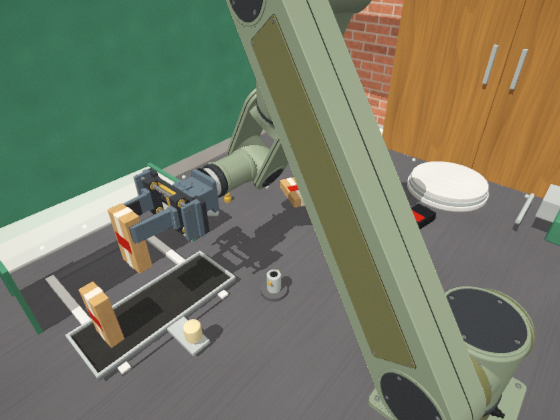

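The held carton is upright at (128,238) and carton 1 stands at (102,315). Lowering.

Emit:
servo_tool(steps=[[255, [-10, 0, 0], [0, 0, 0]], [255, [-20, 0, 0], [0, 0, 0]], [255, [-25, 0, 0], [0, 0, 0]], [255, [-25, 0, 0], [0, 0, 0]], [255, [-20, 0, 0], [0, 0, 0]], [255, [-15, 0, 0], [0, 0, 0]], [255, [-6, 0, 0], [0, 0, 0]], [255, [0, 0, 0], [0, 0, 0]], [255, [0, 0, 0], [0, 0, 0]], [255, [0, 0, 0], [0, 0, 0]]])

```text
time_s: 44.95
ee_pos: [550.0, 212.2, 121.4]
ee_rot: [80.0, -89.9, -172.2]
force: [0.1, -0.1, -4.7]
gripper_width: 59.6
gripper_force: 60.0
```

```bash
python3 - <<'E'
from h import *
s=state(); ee=np.array(s["ee_pos"]); Rt=R.from_euler('xyz',s["ee_rot"],degrees=True).as_matrix()
for n in ["side","scene"]:
    p=cams.grab_frame(n); X=world(p); c=p["color"].astype(int)
    k=(c[...,0]>c[...,2]+30)&(X[...,0]>510)&(X[...,0]<600)&(X[...,1]>190)&(X[...,1]<270)&(X[...,2]<165)&(X[...,2]>23)
    w=X[k]; print(n,len(w),np.round(np.percentile(w,[1,99],axis=0),1))
    for z0 in (40,60,80,100):
        v=w[abs(w[:,2]-z0)<8]
        if len(v)>5: print(z0,np.round(np.percentile(v[:,0],[3,97]),1),np.round(np.percentile(v[:,1],[3,97]),1))
E
```

```text
side 1054 [[519.2 214.   32.2]
 [579.3 242.1 150.6]]
40 [519.3 575.6] [216.1 241.8]
60 [519.9 574.9] [215.6 241.7]
80 [519.4 573.5] [215.9 242.1]
100 [519.9 577.5] [224.5 242.2]
scene 315 [[521.  205.8  52.3]
 [582.3 237.4 150.9]]
60 [525.2 539.5] [208.6 214.5]
80 [527.  540.5] [209.1 213.5]
100 [520.9 540.7] [203.3 213.9]
```

Emit:
servo_tool(steps=[[255, [-3, 0, 0], [0, 0, 0]], [255, [-3, 0, 0], [0, 0, 0]], [255, [-1, 0, 0], [0, 0, 0]], [255, [-1, 0, 0], [0, 0, 0]], [255, [0, 0, 0], [0, 0, 0]], [255, [0, 0, 0], [0, 0, 0]], [255, [0, 0, 0], [0, 0, 0]], [255, [0, 0, 0], [0, 0, 0]], [255, [0, 0, 0], [0, 0, 0]], [255, [0, 0, 0], [0, 0, 0]]])

```text
time_s: 46.05
ee_pos: [549.9, 212.3, 112.5]
ee_rot: [65.6, -90.0, -157.9]
force: [-0.5, 0.1, -4.5]
gripper_width: 59.8
gripper_force: 60.0
```

Emit:
servo_tool(steps=[[255, [-0.7, 0, 0], [0, 0, 0]], [255, [0, 0, 0], [0, 0, 0]], [255, [-0.7, 0, 0], [0, 0, 0]], [255, [0, 0, 0], [0, 0, 0]], [255, [0, 0, 0], [0, 0, 0]], [255, [0, 0, 0], [0, 0, 0]], [255, [0, 0, 0], [0, 0, 0]], [255, [0, 0, 0], [0, 0, 0]], [255, [0, 0, 0], [0, 0, 0]], [255, [0, 0, 0], [0, 0, 0]]])

```text
time_s: 47.05
ee_pos: [549.8, 212.3, 111.1]
ee_rot: [35.0, -90.0, -127.2]
force: [0.0, -0.8, -4.0]
gripper_width: 59.9
gripper_force: 60.0
```

Emit:
servo_tool(steps=[[255, [-0.7, 0, 0], [0, 0, 0]], [255, [0, 0, 0], [0, 0, 0]], [255, [-0.7, 0, 0], [0, 0, 0]], [255, [0, 0, 0], [0, 0, 0]], [255, [0, 0, 0], [0, 0, 0]], [255, [0, 0, 0], [0, 0, 0]], [255, [0, 0, 0], [0, 0, 0]], [255, [0, 0, 0], [0, 0, 0]], [255, [0, 0, 0], [0, 0, 0]], [255, [0, 0, 0], [0, 0, 0]]])

```text
time_s: 48.05
ee_pos: [549.9, 212.2, 110.8]
ee_rot: [14.8, -89.8, -107.1]
force: [-0.8, -2.0, 5.5]
gripper_width: 59.6
gripper_force: 60.0
```

Contact. Release, back off along the tool axis, rise.

Emit:
servo_tool(steps=[[45, [0, 0, 0], [0, 0, 0]], [45, [0, 0, 0], [0, 0, 0]], [45, [0, 0, 0], [0, 0, 0]], [45, [0, 0, 0], [0, 0, 0]], [45, [0, 0, -10], [0, 0, 0]], [45, [0, 0, -20], [0, 0, 0]], [45, [0, 0, -35], [0, 0, 0]], [0, [0, 0, -35], [0, 0, 0]], [0, [40, 0, 0], [0, 0, 0]], [0, [45, 0, 0], [0, 0, 0]]])

```text
time_s: 49.05
ee_pos: [546.4, 110.3, 194.0]
ee_rot: [-76.2, -89.8, -16.2]
force: [1.2, -0.4, 0.1]
gripper_width: 91.0
gripper_force: 0.0
```

Emit:
servo_tool(steps=[[0, [45, 0, 0], [0, 0, 0]], [0, [0, 0, 0], [0, -0.14, 0]], [0, [0, 0, 0], [0, -0.14, 0]], [0, [0, 0, 0], [0, -0.14, 0]], [0, [0, 0, 0], [0, -0.14, 0]], [0, [0, 0, 0], [0, -0.14, 0]], [0, [0, 0, 0], [0, -0.14, 0]], [0, [0, 0, 0], [0, -0.14, 0]], [0, [0, 0, 0], [0, -0.14, 0]], [0, [0, 0, 0], [0, -0.14, 0]]])

```text
time_s: 50.05
ee_pos: [546.0, 111.1, 240.6]
ee_rot: [179.9, -17.5, 87.7]
force: [0.3, 0.4, -1.4]
gripper_width: 90.6
gripper_force: 0.0
```

Emit:
servo_tool(steps=[[0, [0, 0, 0], [0, -0.14, 0]], [0, [0, 0, 0], [0, -0.14, 0]], [0, [0, 0, 0], [0, -0.031, 0]], [0, [0, 0, 0], [0, 0, 0]], [0, [0, 0, 0], [0, 0, 0]], [0, [0, 0, 0], [0, 0, 0]], [0, [0, 0, 0], [0, 0, 0]], [0, [0, 0, 0], [0, 0, 0]], [0, [0, 0, 0], [0, 0, 0]], [0, [0, 0, 0], [0, 0, 0]]])

```text
time_s: 51.05
ee_pos: [546.0, 112.1, 239.6]
ee_rot: [180.0, 0.0, 87.7]
force: [-0.2, 0.7, -0.0]
gripper_width: 90.9
gripper_force: 0.0
```

```bash
python3 stand.py 6.png; python3 look.py scene
```

```text
side 1238 lo [541. 226.  32.] hi [601. 261. 140.]
   z 45 x [540.7 598.3] y [226.4 261. ]
   z 80 x [541.7 596.6] y [226.  261.1]
   z 115 x [540.9 596.7] y [226.1 261. ]
side 145 lo [561. 304. 131.] hi [585. 331. 141.]
side 1016 lo [523. 306.  32.] hi [579. 333. 140.]
   z 45 x [523.7 580.6] y [306.6 333. ]
   z 80 x [523.7 573.3] y [307.  333.2]
   z 115 x [523.5 546.4] y [306.2 332.9]
scene 1033 lo [529. 220.  37.] hi [606. 326. 140.]
   z 45 x [549.6 591.1] y [220.5 323.3]
   z 80 x [549.6 605.7] y [220.8 323. ]
   z 115 x [530.6 605.4] y [221.  320.5]
[546.  112.2 239.6] [180.    0.   87.8] [10.4 16.6 91.6 -0.  71.8 12.7]
[ 258.3 -426.6] [120.4  65.1] 77.4 27.5 1043 [28. 27. 27.]
[ 419.5 -297.5] [120.4  63.7] 61.0 27.6 1024 [ 24. 118. 111.]
[ 597.3 -330.4] [ 60.3 124.1] 61.0 27.7 1401 [202. 149. 103.]
[ 436.5 -466.8] [123.6  62.5] 6.6 27.7 1462 [ 43.  97. 199.]
[ 669.3 -490.8] [120.5  62.8] 32.7 27.8 2345 [142. 137. 134.]
```

Carton 2 still stands; it was nudged about 2 cm (now around (572,241)) but is inside the lips. Next carton at (597,-329).

Emit:
servo_tool(steps=[[0, [-43.9, 6.8, 0], [0, 0, 0]], [0, [-43.9, 6.8, 0], [0, 0, 0]], [0, [-43.9, 6.8, 0], [0, 0, 0]], [0, [-43.9, 6.8, 0], [0, 0, 0]], [0, [-43.9, 6.8, 0], [0, 0, 0]], [0, [-43.9, 6.8, 0], [0, 0, 0]], [0, [-43.9, 6.8, 0], [0, 0, 0]], [0, [-43.9, 6.8, 0], [0, 0, 0]], [0, [-43.9, 6.8, 0], [0, 0, 0]], [0, [-43.9, 6.8, 0], [0, 0, 0]]])

```text
time_s: 52.2
ee_pos: [596.8, -330.8, 239.7]
ee_rot: [180.0, -0.0, 87.8]
force: [1.1, 1.0, 0.3]
gripper_width: 91.4
gripper_force: 0.0
```

Emit:
servo_tool(steps=[[0, [0, 0, 0], [0, 0, -0.1375]], [0, [0, 0, 0], [0, 0, -0.1375]], [0, [0, 0, 0], [0, 0, -0.1375]], [0, [0, 0, 0], [0, 0, -0.1375]], [0, [0, 0, 0], [0, 0, -0.1375]], [0, [0, 0, 0], [0, 0, -0.1375]], [0, [0, 0, 0], [0, 0, -0.1375]], [0, [0, 0, 0], [0, 0, -0.1375]], [0, [0, 0, 45], [0, 0, 0]], [0, [0, 0, 45], [0, 0, 0]]])

```text
time_s: 53.2
ee_pos: [597.8, -329.5, 150.4]
ee_rot: [-180.0, 0.3, 150.8]
force: [-0.7, -0.2, -0.4]
gripper_width: 91.3
gripper_force: 0.0
```

Emit:
servo_tool(steps=[[0, [0, 0, 45], [0, 0, 0]], [0, [0, 0, 0], [0, 0, 0]], [0, [0, 0, 0], [0, 0, 0]], [0, [0, 0, 0], [0, 0, 0]], [0, [0, 0, 0], [0, 0, 0]], [0, [0, 0, 0], [0, 0, 0]], [0, [0, 0, 0], [0, 0, 0]], [0, [0, 0, 0], [0, 0, 0]], [0, [0, 0, 0], [0, 0, 0]], [0, [0, 0, 0], [0, 0, 0]]])

```text
time_s: 54.2
ee_pos: [596.7, -329.0, 104.7]
ee_rot: [-180.0, -0.0, 150.8]
force: [0.2, 0.2, -0.3]
gripper_width: 91.3
gripper_force: 0.0
```

```bash
python3 look.py side;python3 look.py scene; python3 -c "
from h import *
T=[]
for i in range(6):
    s=state(); T.append(R.from_euler('xyz',s['ee_rot'],degrees=True).inv().apply(s['torque'])); cams.grab_frame('wrist')
print('base tq tool',np.mean(T,0).round(3))"
```

```text
[ 596.7 -329.   104.7] [-180.    -0.   150.8] [-29.8  33.2  84.6  -0.   62.2 -90.6]
[ 597.5 -327. ] [ 60.9 127. ] 60.6 27.4 456 [216. 178. 120.]
[ 596.7 -329.   104.6] [-180.    -0.   150.8] [-29.8  33.2  84.6  -0.   62.2 -90.6]
[ 258.9 -426.7] [120.5  63.4] 78.1 27.6 1033 [28. 27. 27.]
[ 597.8 -330.1] [ 61.1 122.4] 61.0 27.7 1396 [203.  153.5 105. ]
[ 436.2 -466.6] [122.9  62.1] 6.1 27.7 1462 [ 42.  96. 196.]
[ 669.  -490.2] [120.4  63. ] 32.8 27.8 2336 [140. 132. 129.]
base tq tool [-0.14  -0.116 -0.019]
```

Emit:
servo_tool(steps=[[0, [0, 0, 40], [0, 0, 0]], [0, [0, 0, 38], [0, 0, 0]], [0, [0, 0, 0], [0, 0, 0]], [255, [0, 0, 0], [0, 0, 0]], [255, [0, 0, 0], [0, 0, 0]], [255, [0, 0, 0], [0, 0, 0]], [255, [0, 0, 0], [0, 0, 0]], [255, [0, 0, 0], [0, 0, 0]], [255, [0, 0, 0], [0, 0, 0]], [255, [0, 0, 0], [0, 0, 0]]], squeeze=50)

```text
time_s: 55.6
ee_pos: [596.9, -329.1, 27.0]
ee_rot: [-180.0, 0.0, 150.8]
force: [-0.6, 0.5, 2.4]
gripper_width: 59.9
gripper_force: 50.0
```

Emit:
servo_tool(steps=[[255, [0, 0, -20], [0, 0, 0]], [255, [0, 0, -20], [0, 0, 0]], [255, [0, 0, -20], [0, 0, 0]], [255, [0, 0, 0], [0, 0, 0]], [255, [0, 0, 0], [0, 0, 0]], [255, [0, 0, 0], [0, 0, 0]], [255, [0, 0, 0], [0, 0, 0]], [255, [0, 0, 0], [0, 0, 0]], [255, [0, 0, 0], [0, 0, 0]], [255, [0, 0, 0], [0, 0, 0]]])

```text
time_s: 56.6
ee_pos: [596.7, -329.0, 86.4]
ee_rot: [-180.0, -0.0, 150.8]
force: [-0.7, 0.9, -3.6]
gripper_width: 59.6
gripper_force: 50.0
```

```bash
python3 tq.py
```

```text
[ 596.8 -329.    86.7] [-180.     0.   150.8] w 59.77028093896439 F [-0.11  0.27 -3.45]
torque tool xyz [[-0.144 -0.042  0.005]
 [-0.107  0.042  0.066]
 [-0.134  0.007  0.019]
 [-0.114 -0.003  0.014]]
slope dz/du along tool x -0.10571975394619684 422 -57.82360547557676 65.12195485132752
[(-48, np.float64(88.5)), (-36, np.float64(87.8)), (-24, np.float64(88.1)), (-12, np.float64(88.3)), (0, np.float64(89.2)), (12, np.float64(89.2)), (24, np.float64(87.7)), (36, np.float64(88.6)), (48, np.float64(88.0)), (60, np.float64(86.7))]
mean ty [-0.113  0.004  0.012] sd [0.036 0.035 0.037]
```

The change from the empty reading is +0.117 N·m, so the heavy end is at tool −x, which is already the right way round. Regrasp +33 mm, lift and check.

Emit:
servo_tool(steps=[[255, [0, 0, 20], [0, 0, 0]], [255, [0, 0, 20], [0, 0, 0]], [255, [0, 0, 19], [0, 0, 0]], [255, [0, 0, 0], [0, 0, 0]], [40, [0, 0, 0], [0, 0, 0]], [40, [0, 0, 0], [0, 0, 0]], [40, [0, 0, 0], [0, 0, 0]], [40, [33, 0, 0], [0, 0, 0]], [40, [0, 0, 0], [0, 0, 0]], [255, [0, 0, 0], [0, 0, 0]]], squeeze=60)

```text
time_s: 58.1
ee_pos: [568.2, -313.0, 28.4]
ee_rot: [-180.0, 0.1, 150.8]
force: [0.5, 0.5, 0.1]
gripper_width: 71.8
gripper_force: 0.0
```

Emit:
servo_tool(steps=[[255, [0, 0, 0], [0, 0, 0]], [255, [0, 0, 0], [0, 0, 0]], [255, [0, 0, 0], [0, 0, 0]], [255, [0, 0, 0], [0, 0, 0]], [255, [0, 0, -10], [0, 0, 0]], [255, [0, 0, -25], [0, 0, 0]], [255, [0, 0, -25], [0, 0, 0]], [255, [0, 0, -10], [0, 0, 0]], [255, [0, 0, 0], [0, 0, 0]], [255, [0, 0, 0], [0, 0, 0]]])

```text
time_s: 59.1
ee_pos: [567.0, -312.3, 96.5]
ee_rot: [-180.0, -0.2, 150.8]
force: [1.0, 0.4, -3.9]
gripper_width: 59.4
gripper_force: 60.0
```

Emit:
servo_tool(steps=[[255, [0, 0, -20], [0, 0, 0]], [255, [0, 0, -40], [0, 0, 0]], [255, [0, 0, -40], [0, 0, 0]], [255, [0, 0, -40], [0, 0, 0]], [255, [0, 0, -5], [0, 0, 0]], [255, [0, 0, 0], [0, 0, 0]], [255, [0, 0, 0], [0, 0, 0]], [255, [0, 0, 0], [0, 0, 0]], [255, [0, 0, 0], [0, 0, 0]], [255, [0, 0, 0], [0, 0, 0]]])

```text
time_s: 60.1
ee_pos: [567.7, -312.7, 241.4]
ee_rot: [-180.0, -0.1, 150.8]
force: [-0.4, -0.5, -4.0]
gripper_width: 59.8
gripper_force: 60.0
```

```bash
python3 tq.py; python3 held.py
```

```text
[ 567.9 -312.9  242.3] [-180.    -0.   150.8] w 60.13331105755914 F [ 0.04  0.21 -3.24]
torque tool xyz [[-0.045  0.084 -0.04 ]
 [-0.115  0.136  0.018]
 [-0.097  0.106  0.011]
 [-0.113  0.12  -0.039]]
mean ty [-0.115  0.117  0.012] sd [0.013 0.017 0.025]
[ 568.  -312.9  242.8] [-180.     0.   150.8] w 60.0 tq [-0.12  0.07  0.02]
side 497 tool x-z rect [-28.1 -28.4] [117.4 122.9] 88.2 ext [[-85.3, -27.7, -88.1], [31.8, 53.0, 27.3]] zworld [215.5 330.8]
scene 1695 tool x-z rect [-36.6 -31.4] [113.  122.4] 85.6 ext [[-93.3, -50.1, -87.4], [23.7, 43.0, 25.8]] zworld [217.  330.2]
```

As predicted. Carry and tilt.

Emit:
servo_tool(steps=[[255, [0, 0, 0], [0, 0, 0.1375]], [255, [0, 0, 0], [0, 0, 0.1375]], [255, [0, 0, 0], [0, 0, 0.1375]], [255, [0, 0, 0], [0, 0, 0.1375]], [255, [0, 0, 0], [0, 0, 0.1375]], [255, [0, 0, 0], [0, 0, 0.1375]], [255, [0, 0, 0], [0, 0, 0.1375]], [255, [0, 0, 0], [0, 0, 0.1375]], [255, [20, -2, 0], [0, 0, 0]], [255, [44, -4, 0], [0, 0, 0]]])

```text
time_s: 61.7
ee_pos: [564.7, -249.9, 242.3]
ee_rot: [179.9, 0.1, 87.6]
force: [1.1, 0.9, -2.8]
gripper_width: 59.9
gripper_force: 60.0
```

Emit:
servo_tool(steps=[[255, [44, -4, 0], [0, 0, 0]], [255, [44, -4, 0], [0, 0, 0]], [255, [44, -4, 0], [0, 0, 0]], [255, [44, -4, 0], [0, 0, 0]], [255, [44, -4, 0], [0, 0, 0]], [255, [44, -4, 0], [0, 0, 0]], [255, [44, -4, 0], [0, 0, 0]], [255, [44, -4, 0], [0, 0, 0]], [255, [23, -2, 0], [0, 0, 0]], [255, [0, 0, 0], [0, 0.05, 0]]])

```text
time_s: 62.7
ee_pos: [544.4, 132.7, 243.0]
ee_rot: [179.9, -3.1, 88.2]
force: [0.8, -0.4, -4.0]
gripper_width: 59.5
gripper_force: 60.0
```

Emit:
servo_tool(steps=[[255, [0, 0, 0], [0, 0.12, 0]], [255, [0, 0, 0], [0, 0.12, 0]], [255, [0, 0, 0], [0, 0.12, 0]], [255, [0, 0, 0], [0, 0.12, 0]], [255, [0, 0, 0], [0, 0.12, 0]], [255, [0, 0, 0], [0, 0.12, 0]], [255, [0, 0, 0], [0, 0.12, 0]], [255, [0, 0, 0], [0, 0.12, 0]], [255, [0, 0, 0], [0, 0.12, 0]], [255, [0, 0, 0], [0, 0.12, 0]]])

```text
time_s: 63.7
ee_pos: [545.4, 127.0, 242.7]
ee_rot: [179.3, -71.7, 88.4]
force: [-0.2, -0.2, -3.5]
gripper_width: 59.7
gripper_force: 60.0
```

Emit:
servo_tool(steps=[[255, [0, 0, 0], [0, 0.12, 0]], [255, [0, 0, 0], [0, 0.12, 0]], [255, [0, 0, 0], [0, 0.081, 0]], [255, [0, 0, 0], [0, 0, 0]], [255, [0, 0, 0], [0, 0, 0]], [255, [0, 0, 0], [0, 0, 0]], [255, [0, 0, 0], [0, 0, 0]], [255, [0, 0, 0], [0, 0, 0]], [255, [0, 0, 0], [0, 0, 0]], [255, [0, 0, 0], [0, 0, 0]]])

```text
time_s: 64.7
ee_pos: [545.1, 127.3, 242.9]
ee_rot: [116.6, -90.0, 151.1]
force: [0.7, 0.1, -4.2]
gripper_width: 59.5
gripper_force: 60.0
```

```bash
python3 held.py 7.png; python3 stand.py
```

```text
[545.1 127.3 242.9] [116.6 -90.  151.1] w 59.5 tq [-0.01 -1.18 -0.12]
side 1378 tool x-z rect [-30.4  18.5] [110.1 236.8] 35.7 ext [[-107.3, -31.6, -86.3], [30.3, 29.1, 106.6]] zworld [135.5 273.2]
scene 313 tool x-z rect [-25.   21.7] [ 85.1 237.4] 43.5 ext [[-112.3, -27.4, -84.3], [30.0, 34.0, 106.5]] zworld [130.5 272.8]
side 1226 lo [541. 226.  31.] hi [599. 261. 140.]
   z 45 x [541.2 596.7] y [226.3 261.1]
   z 80 x [541.3 597.1] y [226.8 261.1]
   z 115 x [540.9 596.3] y [226.  260.9]
side 155 lo [561. 305. 127.] hi [585. 331. 140.]
side 1015 lo [523. 306.  32.] hi [578. 333. 140.]
   z 45 x [523.5 580. ] y [306.9 333. ]
   z 80 x [523.4 572.8] y [306.8 333.3]
   z 115 x [524. 549.] y [306.1 333.1]
scene 1025 lo [530. 220.  37.] hi [606. 327. 140.]
   z 45 x [548.  591.3] y [221.3 324.1]
   z 80 x [549.  605.6] y [220.3 322.8]
   z 115 x [530.  605.3] y [221.3 319.6]
```

View pics/side7.png

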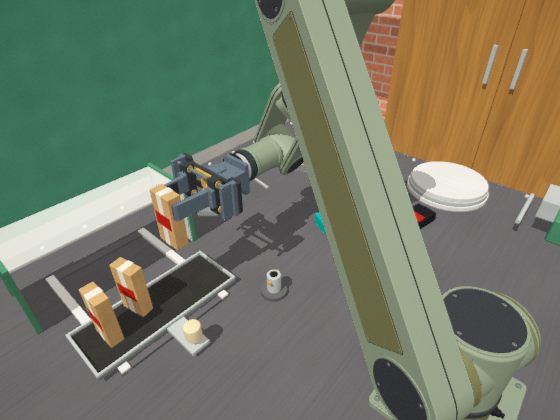

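Carton 3 upright at (170,215) in the grip; the other two stand at (100,315) and (130,288). Lowering.

Emit:
servo_tool(steps=[[255, [-12, 0, 0], [0, 0, 0]], [255, [-22, 0, 0], [0, 0, 0]], [255, [-25, 0, 0], [0, 0, 0]], [255, [-25, 0, 0], [0, 0, 0]], [255, [-22, 0, 0], [0, 0, 0]], [255, [-15, 0, 0], [0, 0, 0]], [255, [-6, 0, 0], [0, 0, 0]], [255, [-2, 0, 0], [0, 0, 0]], [255, [0, 0, 0], [0, 0, 0]], [255, [0, 0, 0], [0, 0, 0]]])

```text
time_s: 65.9
ee_pos: [545.3, 127.3, 114.4]
ee_rot: [86.2, -89.9, -178.4]
force: [0.1, 0.0, -3.2]
gripper_width: 60.1
gripper_force: 60.0
```

Emit:
servo_tool(steps=[[255, [-0.8, 0, 0], [0, 0, 0]], [255, [0, 0, 0], [0, 0, 0]], [255, [-0.8, 0, 0], [0, 0, 0]], [255, [0, 0, 0], [0, 0, 0]], [255, [-0.8, 0, 0], [0, 0, 0]], [255, [0, 0, 0], [0, 0, 0]], [255, [0, 0, 0], [0, 0, 0]], [255, [0, 0, 0], [0, 0, 0]], [255, [0, 0, 0], [0, 0, 0]], [255, [0, 0, 0], [0, 0, 0]]])

```text
time_s: 66.9
ee_pos: [545.1, 127.4, 111.2]
ee_rot: [7.1, -90.0, -99.4]
force: [0.4, -0.5, -4.3]
gripper_width: 59.5
gripper_force: 60.0
```

Emit:
servo_tool(steps=[[255, [-0.7, 0, 0], [0, 0, 0]], [255, [0, 0, 0], [0, 0, 0]], [255, [-0.7, 0, 0], [0, 0, 0]], [255, [0, 0, 0], [0, 0, 0]], [255, [0, 0, 0], [0, 0, 0]], [255, [0, 0, 0], [0, 0, 0]], [255, [0, 0, 0], [0, 0, 0]], [255, [0, 0, 0], [0, 0, 0]], [255, [0, 0, 0], [0, 0, 0]], [255, [0, 0, 0], [0, 0, 0]]])

```text
time_s: 67.9
ee_pos: [545.1, 127.4, 109.8]
ee_rot: [-17.1, -90.0, -75.1]
force: [-0.4, 1.0, -3.1]
gripper_width: 59.4
gripper_force: 60.0
```

Emit:
servo_tool(steps=[[255, [-0.7, 0, 0], [0, 0, 0]], [255, [0, 0, 0], [0, 0, 0]], [255, [-0.7, 0, 0], [0, 0, 0]], [255, [0, 0, 0], [0, 0, 0]], [255, [0, 0, 0], [0, 0, 0]], [255, [0, 0, 0], [0, 0, 0]], [255, [0, 0, 0], [0, 0, 0]], [255, [0, 0, 0], [0, 0, 0]], [255, [0, 0, 0], [0, 0, 0]], [255, [0, 0, 0], [0, 0, 0]]])

```text
time_s: 68.9
ee_pos: [545.1, 127.3, 109.5]
ee_rot: [16.1, -89.9, -108.3]
force: [-0.8, -1.7, 4.7]
gripper_width: 59.8
gripper_force: 60.0
```

Emit:
servo_tool(steps=[[45, [0, 0, 0], [0, 0, 0]], [45, [0, 0, 0], [0, 0, 0]], [45, [0, 0, 0], [0, 0, 0]], [45, [0, 0, 0], [0, 0, 0]], [45, [0, 0, -10], [0, 0, 0]], [45, [0, 0, -20], [0, 0, 0]], [45, [0, 0, -35], [0, 0, 0]], [0, [0, 0, -35], [0, 0, 0]], [0, [40, 0, 0], [0, 0, 0]], [0, [45, 0, 0], [0, 0, 0]]])

```text
time_s: 69.9
ee_pos: [541.5, 25.4, 192.8]
ee_rot: [-70.4, -89.8, -22.0]
force: [0.1, -0.0, -0.4]
gripper_width: 91.2
gripper_force: 0.0
```

Emit:
servo_tool(steps=[[0, [45, 0, 0], [0, 0, 0]], [0, [0, 0, 0], [0, -0.14, 0]], [0, [0, 0, 0], [0, -0.14, 0]], [0, [0, 0, 0], [0, -0.14, 0]], [0, [0, 0, 0], [0, -0.14, 0]], [0, [0, 0, 0], [0, -0.14, 0]], [0, [0, 0, 0], [0, -0.14, 0]], [0, [0, 0, 0], [0, -0.14, 0]], [0, [0, 0, 0], [0, -0.14, 0]], [0, [0, 0, 0], [0, -0.14, 0]]])

```text
time_s: 70.9
ee_pos: [541.3, 26.2, 239.4]
ee_rot: [179.9, -17.5, 87.7]
force: [-0.5, 0.2, 0.5]
gripper_width: 91.1
gripper_force: 0.0
```

Emit:
servo_tool(steps=[[0, [0, 0, 0], [0, -0.14, 0]], [0, [0, 0, 0], [0, -0.14, 0]], [0, [0, 0, 0], [0, -0.031, 0]], [0, [0, 0, 0], [0, 0, 0]], [0, [0, 0, 0], [0, 0, 0]], [0, [0, 0, 0], [0, 0, 0]], [0, [0, 0, 0], [0, 0, 0]], [0, [0, 0, 0], [0, 0, 0]], [0, [0, 0, 0], [0, 0, 0]], [0, [0, 0, 0], [0, 0, 0]]])

```text
time_s: 71.9
ee_pos: [541.2, 27.2, 238.4]
ee_rot: [180.0, -0.0, 87.7]
force: [-0.8, -0.1, -0.1]
gripper_width: 91.1
gripper_force: 0.0
```

```bash
python3 stand.py 8.png; python3 look.py side; python3 - <<'E'
from h import *
p=cams.grab_frame("side"); X=world(p)
hsv=cv2.cvtColor(p["color"],cv2.COLOR_RGB2HSV).astype(int)
k=(X[...,2]>58)&(X[...,2]<72)&(np.hypot(X[...,0]-416,X[...,1]-220)<45)
q=X[k]; print("knob",k.sum(),cv2.minEnclosingCircle(q[:,:2].astype(np.float32)))
E
```

```text
side 1043 lo [514. 131.  33.] hi [575. 159. 140.]
   z 45 x [514.8 573. ] y [131.4 158.3]
   z 80 x [514.6 572. ] y [131.7 158.7]
   z 115 x [514.  573.7] y [131.4 158.4]
side 1222 lo [541. 226.  33.] hi [600. 261. 140.]
   z 45 x [540.9 597.6] y [226.7 261.3]
   z 80 x [541.4 596.5] y [226.5 261.4]
   z 115 x [540.8 597.1] y [225.8 261.3]
side 150 lo [562. 304. 127.] hi [585. 331. 141.]
side 1027 lo [523. 306.  32.] hi [578. 333. 140.]
   z 45 x [523.5 579.4] y [306.8 332.9]
   z 80 x [523.7 573.1] y [307.  333.2]
   z 115 x [523.8 547.1] y [306.4 333. ]
scene 1033 lo [530. 221.  36.] hi [606. 326. 140.]
   z 45 x [548.2 592.8] y [220.9 322.6]
   z 80 x [548.6 605.9] y [221.6 322.6]
   z 115 x [530.5 605.2] y [221.2 322.4]
scene 836 lo [518. 122.  32.] hi [578. 150. 140.]
   z 45 x [519.3 578. ] y [124.  147.5]
   z 80 x [519.5 577.4] y [122.5 143.8]
   z 115 x [517.9 577.9] y [123.5 148.1]
[541.2  27.3 238.4] [180.    0.   87.8] [ 1.7 15.2 93.7 -0.  71.1  3.9]
[ 668.3 -486.5] [119.6  65.2] 33.4 27.4 342 [171. 168. 163.]
[ 417.6 -293.6] [122.2  63.5] 62.0 27.3 618 [  0. 189. 180.]
knob 233 ((415.3422546386719, 220.49801635742188), 16.686792373657227)
```

View pics/scene8.png

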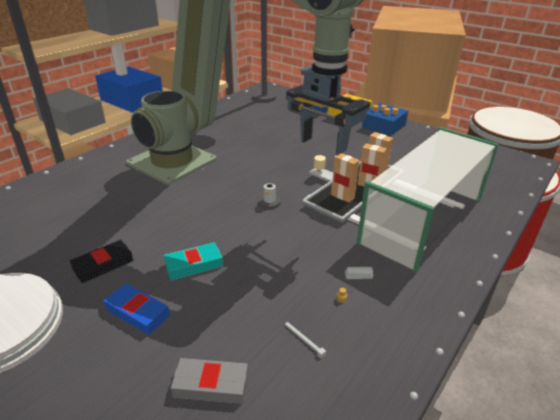

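All three cartons stand free in the tray (scene (345,180), (368,165), (380,150)), no brown carton is left on the table, and the parts are in place. Now to the knob at (415,220), with the camera side turned away from the hood.

Emit:
servo_tool(steps=[[0, [37.6, -26.6, 0], [0, 0, 0]], [0, [37.6, -26.6, 0], [0, 0, 0]], [0, [37.6, -26.6, 0], [0, 0, 0]], [0, [37.6, -26.6, 0], [0, 0, 0]], [0, [37.6, -26.6, 0], [0, 0, 0]], [0, [0, 0, 0], [0, 0, -0.1428]], [0, [0, 0, 0], [0, 0, -0.1428]], [0, [0, 0, 0], [0, 0, -0.1428]], [0, [0, 0, 0], [0, 0, -0.1428]], [0, [0, 0, 0], [0, 0, -0.1428]]])

```text
time_s: 73.1
ee_pos: [415.6, 220.6, 238.5]
ee_rot: [180.0, 0.0, 129.0]
force: [-0.2, -0.4, -0.5]
gripper_width: 91.0
gripper_force: 0.0
```

Emit:
servo_tool(steps=[[0, [0, 0, 0], [0, 0, -0.1428]], [0, [0, 0, 0], [0, 0, -0.1428]], [0, [0, 0, 0], [0, 0, -0.1428]], [0, [0, 0, 0], [0, 0, -0.1428]], [0, [0, 0, 0], [0, 0, -0.1428]], [0, [0, 0, 0], [0, 0, -0.1428]], [0, [0, 0, 45], [0, 0, 0]], [0, [0, 0, 45], [0, 0, 0]], [0, [0, 0, 0], [0, 0, 0]], [0, [0, 0, 0], [0, 0, 0]]])

```text
time_s: 74.1
ee_pos: [415.9, 220.6, 148.9]
ee_rot: [-180.0, -0.0, 177.8]
force: [0.7, 0.9, 0.3]
gripper_width: 90.9
gripper_force: 0.0
```

```bash
python3 - <<'E'
from h import *
s=state(); print(np.round(s["ee_pos"],1),np.round(s["ee_rot"],1),np.round(s["qpos"],1))
for n in ("side","scene"):
    p=cams.grab_frame(n); X=world(p)
    k=(X[...,2]>60)&(X[...,2]<70)&(np.hypot(X[...,0]-416,X[...,1]-220)<30)
    q=X[k]; print("knob",k.sum(),cv2.minEnclosingCircle(q[:,:2].astype(np.float32)) if len(q) else "")
E
```

```text
[415.9 220.6 148.9] [-180.    -0.   177.8] [ 26.5  13.5 110.3  -0.   56.2 -61.2]
knob 219 ((415.19439697265625, 219.4056396484375), 17.79300880432129)
knob 56 ((418.13970947265625, 215.79425048828125), 17.785614013671875)
```

Emit:
servo_tool(steps=[[0, [0, -1.5, 45], [0, 0, 0]], [0, [0, 0, 46], [0, 0, 0]], [0, [0, 0, 0], [0, 0, 0]], [180, [0, 0, 0], [0, 0, 0]], [255, [0, 0, 0], [0, 0, 0]], [255, [0, 0, 0], [0, 0, 0]], [255, [0, 0, 0], [0, 0, 0]], [255, [0, 0, 0], [0, 0, 0]], [255, [0, 0, 0], [0, 0, 0]], [255, [0, 0, 0], [0, 0, 0]]], squeeze=20)

```text
time_s: 75.2
ee_pos: [415.6, 219.0, 57.5]
ee_rot: [180.0, 0.0, 177.8]
force: [-0.2, 0.3, -0.1]
gripper_width: 38.1
gripper_force: 0.0
```

Emit:
servo_tool(steps=[[255, [-2, 0, 0], [0, 0, 0]], [255, [-4, 0, 0], [0, 0, 0]], [255, [-6, 0, 0], [0, 0, 0]], [255, [-8, 0, 0], [0, 0, 0]], [255, [-10, 0, 0], [0, 0, 0]], [255, [-10, 0, 0], [0, 0, 0]], [255, [-10, 0, 0], [0, 0, 0]], [255, [-10, 0, 0], [0, 0, 0]], [255, [-10, 0, 0], [0, 0, 0]], [255, [-10, 0, 0], [0, 0, 0]]])

```text
time_s: 76.2
ee_pos: [496.5, 215.4, 57.4]
ee_rot: [-180.0, -0.0, 177.8]
force: [-3.3, -2.6, 5.6]
gripper_width: 33.8
gripper_force: 20.0
```

```bash
python3 stand.py | grep -v "   z"
```

```text
side 916 lo [621. 222.  39.] hi [680. 258. 140.]
side 116 lo [641. 301. 132.] hi [665. 328. 141.]
side 926 lo [603. 302.  32.] hi [655. 330. 140.]
side 268 lo [479. 201.  32.] hi [508. 231.  67.]
scene 203 lo [609. 217. 112.] hi [652. 320. 140.]
scene 245 lo [599. 121.  32.] hi [624. 147. 140.]
```

Emit:
servo_tool(steps=[[255, [-10, 0, 0], [0, 0, 0]], [255, [-10, 0, 0], [0, 0, 0]], [255, [-10, 0, 0], [0, 0, 0]], [255, [-10, 0, 0], [0, 0, 0]], [255, [-10, 0, 0], [0, 0, 0]], [255, [-10, 0, 0], [0, 0, 0]], [255, [-10, 0, 0], [0, 0, 0]], [255, [-10, 0, 0], [0, 0, 0]], [255, [-8, 0, 0], [0, 0, 0]], [255, [-6, 0, 0], [0, 0, 0]]])

```text
time_s: 77.3
ee_pos: [590.7, 211.4, 57.4]
ee_rot: [-179.9, 0.0, 177.8]
force: [-3.2, -4.9, 5.6]
gripper_width: 33.7
gripper_force: 20.0
```

Emit:
servo_tool(steps=[[255, [-4, 0, 0], [0, 0, 0]], [255, [-4, 0, 0], [0, 0, 0]], [255, [-3, 0, 0], [0, 0, 0]], [255, [-3, 0, 0], [0, 0, 0]], [255, [-3, 0, 0], [0, 0, 0]], [255, [-3, 0, 0], [0, 0, 0]], [255, [-2, 0, 0], [0, 0, 0]], [255, [-1, 0, 0], [0, 0, 0]], [255, [0, 0, 0], [0, 0, 0]], [255, [0, 0, 0], [0, 0, 0]]])

```text
time_s: 78.3
ee_pos: [613.6, 210.5, 57.4]
ee_rot: [-179.9, 0.1, 177.8]
force: [-1.7, -5.6, 3.4]
gripper_width: 34.2
gripper_force: 20.0
```

Past the starting place with no stop yet, so home is further in, as worked out. A few more mm slowly.

Emit:
servo_tool(steps=[[255, [-1, 0, 0], [0, 0, 0]], [255, [-1, 0, 0], [0, 0, 0]], [255, [-1, 0, 0], [0, 0, 0]], [255, [-1, 0, 0], [0, 0, 0]], [255, [-1, 0, 0], [0, 0, 0]], [255, [0, 0, 0], [0, 0, 0]], [255, [0, 0, 0], [0, 0, 0]], [255, [0, 0, 0], [0, 0, 0]], [255, [0, 0, 0], [0, 0, 0]], [255, [0, 0, 0], [0, 0, 0]]])

```text
time_s: 79.3
ee_pos: [616.1, 210.4, 57.4]
ee_rot: [-179.9, -0.2, 177.8]
force: [-7.1, -4.0, 8.4]
gripper_width: 33.6
gripper_force: 20.0
```

```bash
python3 stand.py 9.png| grep -v "   z"; python3 - <<'E'
from h import *
s=state(); print(s["ee_pos"],s["force"])
p=cams.grab_frame("side"); X=world(p)
k=(X[...,2]>60)&(X[...,2]<70)&(np.hypot(X[...,0]-614,X[...,1]-211)<25)
q=X[k]; print("knobtop",k.sum(),np.percentile(q,[2,98],axis=0).round(1) if len(q) else "")
E
```

```text
side 318 lo [740. 217.  58.] hi [797. 253. 120.]
side 691 lo [722. 298.  32.] hi [771. 325. 136.]
side 249 lo [598. 197.  33.] hi [627. 226.  67.]
scene 103 lo [782. 217.  30.] hi [800. 226.  78.]
[616.06468263 210.36977688  57.39778759] [-7.81330459 -4.82550069  7.97643102]
knobtop 163 [[598.5 192.7  60.5]
 [630.4 229.9  68.6]]
```

The end stop is felt (−7 N). Release, rise and check.

Emit:
servo_tool(steps=[[100, [0, 0, 0], [0, 0, 0]], [60, [0, 0, 0], [0, 0, 0]], [0, [0, 0, 0], [0, 0, 0]], [0, [0, 0, 0], [0, 0, 0]], [0, [0, 0, -20], [0, 0, 0]], [0, [0, 0, -40], [0, 0, 0]], [0, [0, 0, -45], [0, 0, 0]], [0, [45, 0, 0], [0, 0, 0]], [0, [45, 0, 0], [0, 0, 0]], [0, [45, 0, 0], [0, 0, 0]]])

```text
time_s: 80.45
ee_pos: [481.5, 216.5, 162.6]
ee_rot: [180.0, 0.1, 177.7]
force: [0.9, 0.5, -0.2]
gripper_width: 91.2
gripper_force: 0.0
```

Emit:
servo_tool(steps=[[0, [45, 0, 0], [0, 0, 0]], [0, [0, 45, -30], [0, 0, 0]], [0, [0, 0, 0], [0, 0, 0]], [0, [0, 0, 0], [0, 0, 0]], [0, [0, 0, 0], [0, 0, 0]], [0, [0, 0, 0], [0, 0, 0]], [0, [0, 0, 0], [0, 0, 0]], [0, [0, 0, 0], [0, 0, 0]], [0, [0, 0, 0], [0, 0, 0]], [0, [0, 0, 0], [0, 0, 0]]])

```text
time_s: 81.45
ee_pos: [439.3, 259.5, 190.0]
ee_rot: [-180.0, -0.0, 177.7]
force: [-0.3, -0.6, 0.3]
gripper_width: 90.9
gripper_force: 0.0
```

```bash
python3 stand.py 10.png| grep -v "   z"; python3 - <<'E'
from h import *
s=state(); print(s["ee_pos"],s["force"])
p=cams.grab_frame("side"); X=world(p)
k=(X[...,2]>58)&(X[...,2]<70)&(np.hypot(X[...,0]-614,X[...,1]-211)<30)
q=X[k]; print("knobtop",k.sum(),cv2.minEnclosingCircle(q[:,:2].astype(np.float32)))
E
```

```text
side 366 lo [740. 217.  53.] hi [797. 253. 120.]
side 687 lo [723. 298.  31.] hi [772. 325. 135.]
side 176 lo [598. 199.  32.] hi [615. 228.  65.]
scene 99 lo [783. 217.  32.] hi [799. 225.  77.]
[439.23069469 259.63616485 190.10273705] [5.29394988e-01 1.96855508e-01 4.94235862e-04]
knobtop 77 ((615.088623046875, 212.59144592285156), 17.614887237548828)
```

View pics/side10.png

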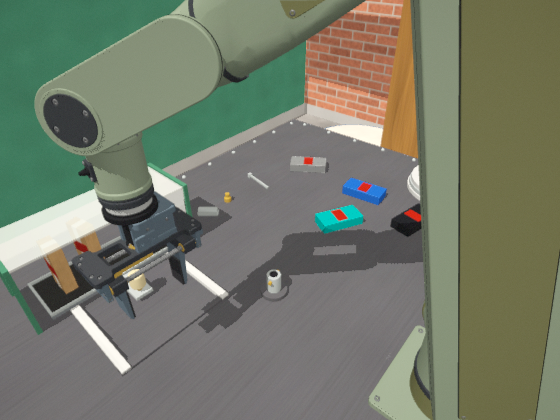

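View pics/scene10.png

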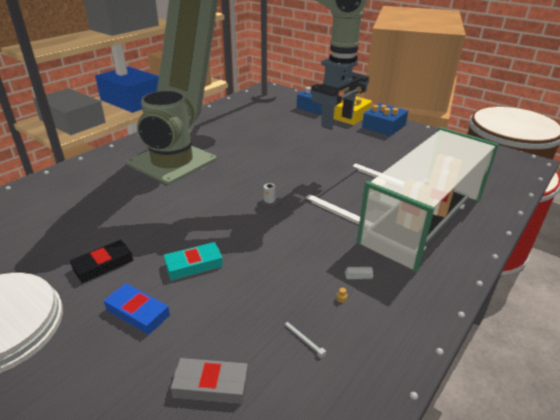

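```bash
python3 -c "
from h import *
save(cams.grab_frame('scene'),'hood.png',(350,130,500,260),5)"
```

```text
(no output)
```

View pics/hood.png

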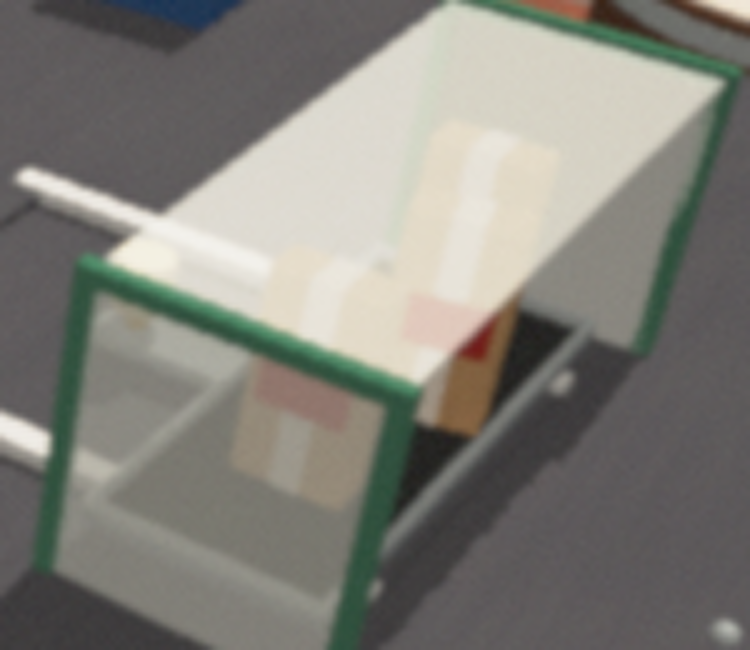

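All three stand upright under the hood: the near one at crop (300,380), with the middle and far ones overlapping at (470,280). The tray is home and the robot is clear.

```bash
python3 -c "
from h import *
print(ticket.job_done())"
```

```text
the job is handed in; nothing more can be done
None
```

I handed the job in with the tray pushed home to its end stop, all three cartons standing upright under the hood on what the lift test showed as their heavy ends, and the loose drum parts left where they were; no verdict came back.

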